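Load the curing tunnel and start it with the key

ROBOT

A 6-joint arm with a two-finger parallel gripper is mounted at the origin on a cart in front of the work surface, level with it; the furniture and walls round the work are solid. World frame = base frame: x ahead of the robot, y to its left, z up, the work surface at z = 0. Lengths are in m, angles in degrees, forces in N, time in s.
With the tool pointing down it reaches from about 0.4 to 0.825 m from the base axis. Payload 7 kg.
Tool frame: the origin (TCP) lies at the very end of the fingers, on their centre line; the grasp point (between the pads) lies behind it (r.grasp_offset is the z of the grasp point in the tool frame, in m); z points along the fingers, y is the direction in which the jaws open and shut (so a half turn about z gives the same grasp; the last joint's range is limited). The gripper opens to 88 mm and grips with 3 to 60 N. Pads are 19 mm wide; open, the fingers measure 130 mm over their backs; the gripper's body (78 mm by 193 mm) begins 47 mm behind the grasp point.
Start: joints at [-50.472, 20.546, 0.682, 0, -70.136, -16.507], TCP at [0.264, -0.621, 0.227] pointing down, gripper open.
Joint ranges: [-176.03, 176.03], [-82.01, 121.73], [-58.28, 71.71], [-173.87, 95.51], [-174.79, -0.11], [-173.66, 173.66]. Speed limits (degrees/s): [136.94, 136.94, 172.46, 180, 180, 180].

INTERFACE

Orientations are given as [roll, pitch, yaw] about the fixed x, y, z axes, in that order (R = Rz(yaw) Ry(pitch) Rx(roll)).
In Python, from plant import r gives the robot as it stands. The module is installed in compiled form; this text tells all that it offers.
- The arm moves only by the tool servo_tool, never from a script. Its argument "targets" is a list of rows, each an object of numbers: "dx", "dy", "dz": the shift along the world's x, y, z in cm; "spin": the turn about the world's z in rad; "grip": the opening in per cent of the stroke, from 0 (shut) to 100 (fully open). A call has exactly 10 rows; each row is the pose to reach, as a shift and turn from the pose commanded when the call began; what a row does not reach only later rows make up. A row lasts 1/12 s, in which the tool goes at most 41.7 mm and 7.16 degrees, less where a joint would pass 70% of its speed; a pose out of reach is approached as far as the arm can. A call with a gripper value outside its range is refused whole. The fingers move at their own pace and stop on an object; "squeeze" is the grip in N (left out, the last holds). Time passes only in rows, so rows that repeat a pose let the fingers close, or fill a call up. It gives the time, the measured TCP pose, the force and the opening at its end, in the units of the state.
- r.get_state(): the state, without advancing time (a new reading comes with each control period).
- r.capture(name): name is "scene" or "top" or "wrist"; returns the picture (384x512x3 uint8, blue, green, red); there is no depth.
- r.get_calibration(name): a dict with "K" (3x3 intrinsics, pixels), "extrinsics" (4x4, takes a point from camera to world coordinates). Camera axes: x right, y down, z forward; pixel columns grow to the right and rows downward; lengths in m; the calibration is good to about 2 mm. The wrist camera is an equidistant fisheye: a pixel r from the principal point sees the ray r / f radians off the axis. A picture is of the moment at which its call begins: read the wrist's pose just before it. get_calibration takes no time and is no camera call; for the wrist camera it gives the pose at the moment of the call.
- r.close_job(): hands the job in, once; it reports no verdict.
Trained networks look in the newest picture that a camera, given by its name, has taken for a name from the list of things; names that differ only in an ending like _2 or _b are one class to them, and where a whole thing is asked for, a point or a joint stands for the part that bears it (a point fixed in the world has none). Each returns a list of dicts, best first, with "p" (0 to 1); they miss things now and then, are a little off and sometimes report something else, mostly with a low value. They report only what shows in the picture. A call takes as long as a camera call. They do not tell look-alikes from the thing itself.
- r.cut_out(name, camera): "mask" (384x512 bool, what is visible of it) and "extent" ([left, top, right, bottom] in pixels, round what is visible of it).
The state is a dict: "time_s": time; "joints": joint angles; "qd": joint speeds; "joint_torque": joint torques, N m; "tcp_pos": TCP position; "eef_rot": TCP orientation; "contact_force": force on the tool from outside, world axes, zero at the start; "moment": the same for the moment, N m; "gripper_width": finger opening in m.
Only numpy, scipy, OpenCV 4.12 (cv2) and the standard library are available. Lean on these libraries where they do the work, as an engineer would, in place of code of your own. Each camera call takes 0.05 s, during which the arm holds its last target. There are 200 camera calls.

TASK

Take the white calibration puck off the loading sled and lay it on its round blue-topped rest pad, then lay every loose stick module that is on the bench flat in the sled's pan, component side up. Hold the sled's blue fin and ease the sled gently into the curing tunnel until you feel it seat firmly against the stop hidden inside. Only then turn the key clockwise past run to start, hold it there for about a second, and let go so that it springs back to run; leave the sled seated and do not disturb the timer or parts box.

Things in the scene. Friction and masses are not known exactly. Their poses are not given: they have to be found in the camera images.
- tunnel: fixed white low tunnel, 300 x 134 mm, 64 mm high. Origin on the bench under its mouth's middle, +x into it (sliding direction). Mouth 102 mm wide, 6 to 38 mm above the bench. A base plate 6 mm thick with rails (102 mm apart, tops at 15 mm) runs 255 mm out in front. The hidden stop's depth varies: seated, the pan's rear wall is 3 to 33 mm inside the mouth, the fin still outside
- sled: loose open steel sled, 0.4 kg, on the base plate. Origin: underside, middle of the pan; +x to the tunnel, z up. Pan 242 x 96 mm outside (x, y), 17 mm high, walls and floor 3 mm: inner floor 236 x 90 mm, 3 mm above the origin. A tongue behind (-x) carries the blue fin. Starts with the pan's front 5 to 15 mm outside the mouth. Sliding takes 1 to 5 N
- sled_fin (a point): grip point of the sled's upright blue fin, 181 mm behind the sled's origin on its centre line and 32 mm above the origin. Fin 26 mm long (x), 10 mm thick (y: grip across this), top 44 mm above the sled's underside, tongue top 3 mm
- seat_switch (a joint): plunger of the seat switch on the hidden stop, m: 0 free, 0.006 fully pressed, when the sled is seated. Its spring is weak (under 0.7 N) and does not push the sled back; fully pressed it is a hard stop. Seated counts above 0.0035
- puck: loose white calibration puck, 54 mm diameter, 14 mm high, 60 g; origin: centre of its underside. Starts in the sled's pan
- puck_pad: fixed round rest pad, black edge and blue top, 90 mm diameter, 5 mm high, origin: centre of its underside
- key_box: fixed grey box 90 x 90 mm, 45 mm high, key switch upright in the middle of its top. Origin: centre of its underside, z up. With both key joints at 0 the key's flat bow lies along the box's x axis; the marks are white (off, on the +x side), green (run), orange (start)
- key_bow (a point): grip point on the key's vertical turning axis, 80 mm above the bench; this frame turns with the key, its x lies along the bow. Black bow 36 mm wide (x), 10 mm thick (y: grip across this), from 60 to 92 mm above the bench
- key_run (a joint): key from off to run, rad: 0 off, 0.70 run (hard end); turns clockwise seen from above; stays where it is left (friction 0.025 N m). Starts at 0 to 0.12
- key_start (a joint): further turn of the key beyond run, rad: 0 at rest, 0.60 start (hard end), clockwise from above, against a spring (0.05 N m at 0, 0.085 N m at start) that brings it back to 0 when let go; the key runs through to run first. The bow's whole turn is the sum of both joints; start counts above 0.45
- module_1: stick module: beige board 42 x 68 mm (6 mm thick at its edges, 10 mm over the parts), black round stick on top, 30 g. Origin: centre of its underside; x across its 42 mm width, y along its 68 mm length, z up out of the component side. Grip the two long edges. May be absent (None from the start, for the whole run)
- module_2: stick module: beige board 42 x 68 mm (6 mm thick at its edges, 10 mm over the parts), black round stick on top, 30 g. Origin: centre of its underside; x across its 42 mm width, y along its 68 mm length, z up out of the component side. Grip the two long edges. May be absent (None from the start, for the whole run)
- module_3: stick module: beige board 42 x 68 mm (6 mm thick at its edges, 10 mm over the parts), black round stick on top, 30 g. Origin: centre of its underside; x across its 42 mm width, y along its 68 mm length, z up out of the component side. Grip the two long edges. May be absent (None from the start, for the whole run)
- module_4: stick module: beige board 42 x 68 mm (6 mm thick at its edges, 10 mm over the parts), black round stick on top, 30 g. Origin: centre of its underside; x across its 42 mm width, y along its 68 mm length, z up out of the component side. Grip the two long edges. May be absent (None from the start, for the whole run)
- timer: bench timer, 32 x 58 mm, 45 mm high, bystander; origin: centre of underside
- parts_box: blue parts box, 60 x 68 mm, 25 mm high, bystander; origin: centre of underside
There are look-alikes about, which are no part of the job. Leave any pink look-alike of the module_4 alone.

How it is judged (in metres and radians):
On the way, in this order (a step that is already met when the one before it is completed fails the run):
1. the puck lies on its pad and every module lies flat in the sled (horizontal distance between puck and puck_pad below 0.025 m and height (world z) of puck below 0.01 m and angle between each of puck, module_1, module_2, module_3, module_4's own z axis and vertical below 0.15 rad and x of module_1 in the frame of sled between -0.116 and 0.116 m and y of module_1 in the frame of sled between -0.044 and 0.044 m and z of module_1 in the frame of sled between -0.003 and 0.008 m and x of module_2 in the frame of sled between -0.116 and 0.116 m and y of module_2 in the frame of sled between -0.044 and 0.044 m and z of module_2 in the frame of sled between -0.003 and 0.008 m and x of module_3 in the frame of sled between -0.116 and 0.116 m and y of module_3 in the frame of sled between -0.044 and 0.044 m and z of module_3 in the frame of sled between -0.003 and 0.008 m and x of module_4 in the frame of sled between -0.116 and 0.116 m and y of module_4 in the frame of sled between -0.044 and 0.044 m and z of module_4 in the frame of sled between -0.003 and 0.008 m), for 0.2 s.
2. the sled is seated on the hidden stop with every module in it (value of joint seat_switch above 0.0035 m and x of module_1 in the frame of sled between -0.116 and 0.116 m and y of module_1 in the frame of sled between -0.044 and 0.044 m and z of module_1 in the frame of sled between -0.003 and 0.008 m and angle between each of module_1, module_2, module_3, module_4's own z axis and vertical below 0.15 rad and x of module_2 in the frame of sled between -0.116 and 0.116 m and y of module_2 in the frame of sled between -0.044 and 0.044 m and z of module_2 in the frame of sled between -0.003 and 0.008 m and x of module_3 in the frame of sled between -0.116 and 0.116 m and y of module_3 in the frame of sled between -0.044 and 0.044 m and z of module_3 in the frame of sled between -0.003 and 0.008 m and x of module_4 in the frame of sled between -0.116 and 0.116 m and y of module_4 in the frame of sled between -0.044 and 0.044 m and z of module_4 in the frame of sled between -0.003 and 0.008 m), for 0.2 s.
3. the key is held at start (value of joint key_start above 0.45 rad), for 0.5 s.
4. the key has sprung back to run (value of joint key_start below 0.08 rad and value of joint key_run above 0.58 rad), for 0.2 s.
At the end, for the whole second after the job is handed in: The puck rests flat on its pad (centres within 25 mm); every module present lies flat, component side up, on the floor of the sled's pan; the sled is seated and at rest (seat switch above 3.5 mm of 6 mm); the key stands at run (key_run above 0.58 rad, key_start below 0.08 rad) (all of step 2 and all of step 4 and horizontal distance between puck and puck_pad below 0.025 m and height (world z) of puck below 0.01 m and angle between puck's own z axis and vertical below 0.15 rad and linear speed of sled below 0.02 m/s); the robot touches nothing.
It fails at once if the sled is rammed onto the stop (switch plunger faster than 0.15 m/s) (velocity of joint seat_switch above 0.15 m/s).
It fails at once if the key is turned to start while the sled is not seated (value of joint key_start above 0.3 rad and value of joint seat_switch below 0.0025 m).
It fails at once if timer or parts box is pushed more than 30 mm (distance of any of timer, parts_box from where it was at the start of the episode above 0.03 m).
Of module_1, module_2, module_3, module_4 only 2 to 3 are there at a start; the rules pass over those that are not, and their reading is None.
At some moment in a run one of module_1, module_2, module_3, module_4, puck may be knocked a few centimetres aside while the robot is not near it.
Once in a run the grip may slacken for a moment while it holds something.
It also fails if it takes over 210 s, if anything falls off the work surface, if the arm or the gripper's body presses on something with over 40 N, if the wrist force passes 120 N, or if a joint passes its speed limit or range.

## Working session

There is one attempt and no reset: what is moved stays moved. The work goes in short steps, Python scripts to look and compute and a tool call to move; the robot and the scene stay as the last step left them, time stands still between calls to the robot, and variables do not carry over. Pictures are saved under pics/ and viewed, about 12 in all and at most 16, crops included, and the job is handed in when it is done.

Besides the shell and the picture viewer there is one more tool, called as name([rows], argument=value, ...), one row to a line, values as JSON. servo_tool: Moves the arm, as the interface text tells. Its arguments: {"type":"object","properties":{"targets":{"type":"array"},"squeeze":{"type":"number"}},"required":["targets"]}

```bash
mkdir -p pics; cat > h.py <<'E'
import numpy as np, cv2
from plant import r
def snap(n,f=None):
    im=np.array(r.capture(n))
    if f: cv2.imwrite('pics/'+f,im)
    return im
def ray(cal,uv,fish=False):
    K=np.array(cal['K']);E=np.array(cal['extrinsics'])
    x=(uv[0]-K[0,2])/K[0,0];y=(uv[1]-K[1,2])/K[1,1]
    if fish:
        t=np.hypot(x,y);d=np.array([x/t*np.sin(t),y/t*np.sin(t),np.cos(t)]) if t>1e-9 else np.array([0,0,1.])
    else: d=np.array([x,y,1.])
    return E[:3,3],E[:3,:3]@d
def at(cal,uv,z,fish=False):
    o,d=ray(cal,uv,fish); return o+d*(z-o[2])/d[2]
def proj(cal,p,fish=False):
    K=np.array(cal['K']);E=np.linalg.inv(np.array(cal['extrinsics']))
    q=E[:3,:3]@np.array(p)+E[:3,3]
    if fish:
        t=np.arctan2(np.hypot(q[0],q[1]),q[2]);s=t/np.hypot(q[0],q[1]);x,y=q[0]*s,q[1]*s
    else: x,y=q[0]/q[2],q[1]/q[2]
    return np.array([K[0,0]*x+K[0,2],K[1,1]*y+K[1,2]])
E
python3 - <<'E'
from h import *
s=r.get_state();print(s,r.grasp_offset)
a=snap('scene');b=snap('top')
cv2.imwrite('pics/a.png',cv2.resize(a,(800,600)));cv2.imwrite('pics/b.png',cv2.resize(b,(800,600)))
for n in('scene','top'):
    c=r.get_calibration(n);print(n,np.round(c['K'],1).tolist(),np.round(c['extrinsics'],3).tolist())
c=r.get_calibration('top')
for n,z in(('module_1',.006),('puck',.02),('puck_pad',.005),('key_box',.045),('sled',.02),('sled_fin',.05),('key_bow',.09),('tunnel',.064),('timer',.045),('parts_box',.025)):
    for d in r.cut_out(n,'top'):
        m=d['mask'].astype(np.uint8);(u,v),wh,an=cv2.minAreaRect(cv2.findNonZero(m))
        print(n,round(d['p'],2),m.sum(),np.round(d['extent']),(round(u),round(v)),np.round(wh),round(an),np.round(at(c,(u,v),z),3))
E
```

```text
{'time_s': 0.0, 'joints': array([-5.04709377e+01,  2.05919053e+01,  6.33123927e-01, -2.10754535e-02,
       -7.01356827e+01, -1.65056511e+01]), 'qd': array([ 0.02942669, -0.06584799,  0.11025183, -0.01484276,  0.08999684,
       -0.13549708]), 'joint_torque': array([-8.76370486e-04, -5.82722104e+01,  2.93055940e+01,  6.99725971e+00,
        6.77786578e-03, -1.56229330e-04]), 'tcp_pos': array([ 0.26376779, -0.62078979,  0.22560944]), 'eef_rot': array([ 1.79903799e+02, -7.84520304e-03, -1.56983760e+02]), 'contact_force': array([-0.58537743,  0.64320639, -0.66395736]), 'moment': array([-0.01267688, -0.04572277,  0.00656128]), 'gripper_width': 0.08777488000608442} -0.0188
scene [[486.8, 0.0, 254.2], [0.0, 486.8, 182.7], [0.0, 0.0, 1.0]] [[-0.534, -0.658, 0.531, -0.251], [-0.845, 0.418, -0.333, 0.725], [-0.003, -0.627, -0.779, 1.122], [0.0, 0.0, 0.0, 1.0]]
top [[356.0, 0.0, 252.8], [0.0, 356.0, 190.0], [0.0, 0.0, 1.0]] [[0.02, -0.983, 0.181, 0.324], [-1.0, -0.015, 0.026, 0.258], [-0.023, -0.181, -0.983, 0.961], [0.0, 0.0, 0.0, 1.0]]
module_1 0.81 351 [182. 172. 205. 196.] (194, 186) [24. 
[... 405 characters left out ...]
119) [34. 37.] 51 [0.691 0.082 0.045]
sled 0.62 3258 [251. 121. 321. 233.] (288, 177) [117.  37.] 63 [0.534 0.19  0.02 ]
sled 0.2 313 [183. 172. 204. 198.] (194, 186) [24. 14.] 58 [0.504 0.442 0.02 ]
sled_fin 0.79 3265 [247. 118. 318. 232.] (288, 177) [117.  37.] 63 [0.528 0.192 0.05 ]
key_bow 0.55 109 [330. 104. 334. 119.] (331, 112) [14.  9.] 51 [0.692 0.085 0.09 ]
tunnel 0.78 6385 [199.  15. 320. 218.] (258, 115) [199.  53.] 64 [0.69  0.272 0.064]
timer 0.76 349 [281.  84. 301. 108.] (291, 95) [16. 23.] 83 [0.758 0.183 0.045]
timer 0.15 370 [199. 221. 222. 248.] (210, 233) [26. 15.] 56 [0.377 0.391 0.045]
parts_box 0.67 495 [156. 138. 188. 164.] (172, 150) [21. 25.] 33 [0.604 0.507 0.025]
```

View pics/a.png

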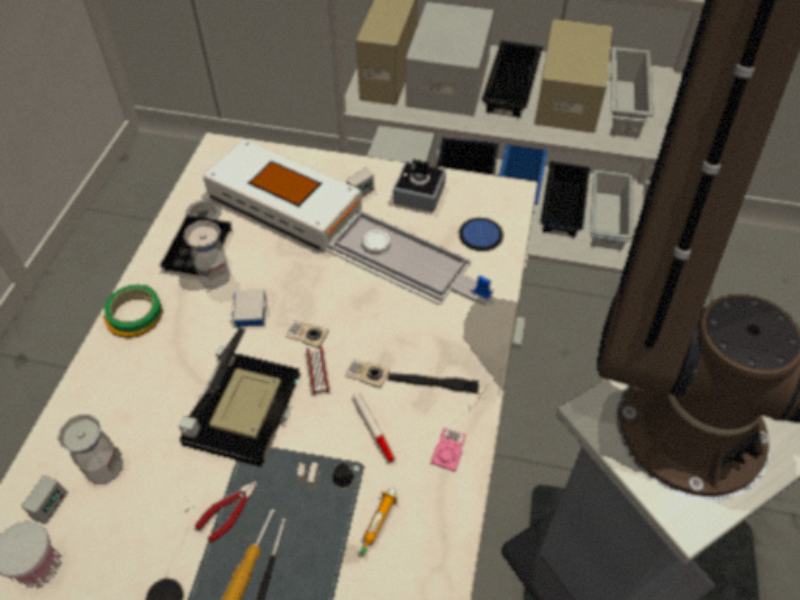

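View pics/b.png

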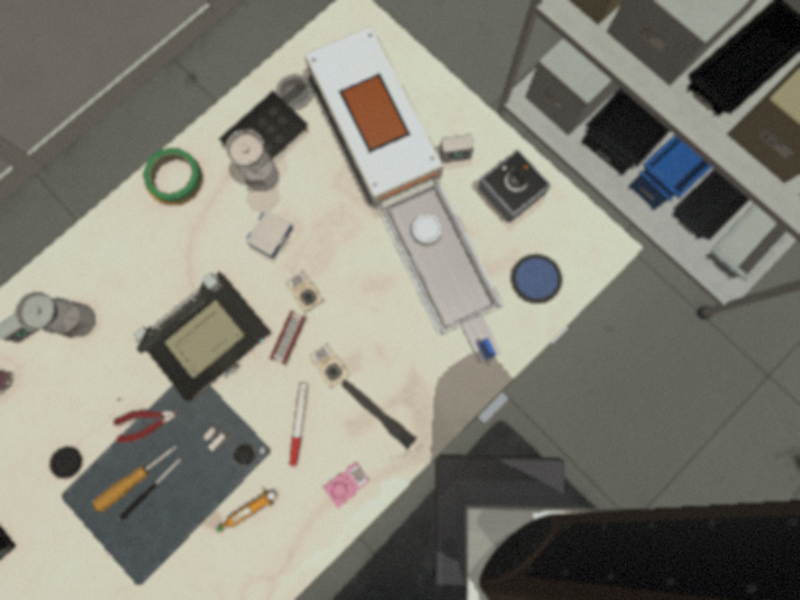

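```bash
python3 - <<'E'
from h import *
c=r.get_calibration('top')
g=lambda u,v,z:print((u,v),np.round(at(c,(u*.64,v*.64),z),3))
for p in((308,62),(370,30),(440,165),(376,197)):g(*p,.064)
print('sled rim');[g(*p,.023) for p in((443,332),(499,303),(386,208),(438,181))]
print('fin');g(486,345,.05)
print('puck');g(427,229,.023)
print('key');g(516,181,.09)
print('kb corners top');[g(*p,.045) for p in((515,151),(549,181),(513,219),(478,186))]
print('pad');g(536,278,.005)
print('mods');[g(*p,.01) for p in((304,291),(329,364))]
print('wrist',np.round(r.get_calibration('wrist')['extrinsics'],3).tolist(),r.get_calibration('wrist')['K'])
E
```

```text
(308, 62) [0.912 0.445 0.064]
(370, 30) [0.976 0.336 0.064]
(440, 165) [0.719 0.209 0.064]
(376, 197) [0.66  0.317 0.064]
sled rim
(443, 332) [0.437 0.2   0.023]
(499, 303) [0.488 0.105 0.023]
(386, 208) [0.655 0.302 0.023]
(438, 181) [0.707 0.21  0.023]
fin
(486, 345) [0.413 0.132 0.05 ]
puck
(427, 229) [0.618 0.229 0.023]
key
(516, 181) [0.681 0.086 0.09 ]
kb corners top
(515, 151) [0.755 0.077 0.045]
(549, 181) [0.7   0.02  0.045]
(513, 219) [0.63  0.083 0.045]
(478, 186) [0.689 0.142 0.045]
pad
(536, 278) [0.537 0.038 0.005]
mods
(304, 291) [0.506 0.443 0.01 ]
(329, 364) [0.38  0.393 0.01 ]
wrist [[-0.391, 0.879, 0.271, 0.191], [0.92, 0.374, 0.115, -0.653], [-0.0, 0.295, -0.956, 0.385], [0.0, 0.0, 0.0, 1.0]] [[297.31863964   0.         250.56068496]
 [  0.         297.31863964 194.62954717]
 [  0.           0.           1.        ]]
```

servo_tool([
  {"dx":3,"dy":3,"dz":2},
  {"dx":4,"dy":7,"dz":4},
  {"dx":6,"dy":11,"dz":6},
  {"dx":8,"dy":15,"dz":8},
  {"dx":10,"dy":19,"dz":8},
  {"dx":12,"dy":23,"dz":8},
  {"dx":14,"dy":27,"dz":8},
  {"dx":16,"dy":31,"dz":8},
  {"dx":18,"dy":35,"dz":8},
  {"dx":19,"dy":38,"dz":8},
])

```text
validation failed for argument at $.ta...
```

servo_tool([
  {"dx":2,"dy":3,"dz":1,"spin":0.12,"grip":100},
  {"dx":4,"dy":7,"dz":2,"spin":0.24,"grip":100},
  {"dx":6,"dy":11,"dz":3,"spin":0.36,"grip":100},
  {"dx":7,"dy":15,"dz":3,"spin":0.48,"grip":100},
  {"dx":9,"dy":19,"dz":3,"spin":0.6,"grip":100},
  {"dx":10,"dy":23,"dz":3,"spin":0.72,"grip":100},
  {"dx":12,"dy":27,"dz":3,"spin":0.84,"grip":100},
  {"dx":14,"dy":31,"dz":3,"spin":0.96,"grip":100},
  {"dx":15,"dy":35,"dz":3,"spin":1.08,"grip":100},
  {"dx":17,"dy":39,"dz":3,"spin":1.2,"grip":100},
])

```text
time_s: 1.43
tcp_pos: [0.4264, -0.2457, 0.257]
eef_rot: [-179.9, -0.0, -87.9]
contact_force: [2.1, -0.1, -0.1]
gripper_width: 0.0875
```

servo_tool([
  {"dx":2,"dy":4,"dz":0,"spin":0.12,"grip":100},
  {"dx":3,"dy":8,"dz":0,"spin":0.24,"grip":100},
  {"dx":5,"dy":12,"dz":0,"spin":0.36,"grip":100},
  {"dx":7,"dy":16,"dz":0,"spin":0.43,"grip":100},
  {"dx":9,"dy":20,"dz":0,"spin":0.43,"grip":100},
  {"dx":11,"dy":24,"dz":0,"spin":0.43,"grip":100},
  {"dx":13,"dy":28,"dz":0,"spin":0.43,"grip":100},
  {"dx":15,"dy":32,"dz":0,"spin":0.43,"grip":100},
  {"dx":17,"dy":36,"dz":0,"spin":0.43,"grip":100},
  {"dx":18,"dy":40,"dz":0,"spin":0.43,"grip":100},
])

```text
time_s: 2.27
tcp_pos: [0.6001, 0.1323, 0.2566]
eef_rot: [-180.0, -0.0, -63.6]
contact_force: [0.3, -0.5, 0.3]
gripper_width: 0.0874
```

```bash
cat >> h.py <<'E'
def cuts(cam,specs,k=3):
    fish=cam=='wrist'; c=r.get_calibration(cam)
    for n,z in specs:
        for d in r.cut_out(n,cam)[:k]:
            m=d['mask'].astype(np.uint8)
            ct=max(cv2.findContours(m,0,2)[0],key=cv2.contourArea)[:,0]
            w=np.array([at(c,p,z,fish)[:2] for p in ct],np.float32)
            (x,y),wh,an=cv2.minAreaRect(w*1000)
            print(n,round(d['p'],2),m.sum(),np.round(d['extent']),'ctr mm',(round(x),round(y)),np.round(wh),round(an,1))
E
python3 - <<'E'
from h import *
im=snap('wrist');cv2.imwrite('pics/c.png',cv2.resize(im,(768,576)))
cuts('wrist',(('puck',.023),('puck_pad',.005),('key_bow',.09),('key_box',.045),('sled',.023),('module_1',.01)))
c=r.get_calibration('wrist');print(np.round(c['extrinsics'],3).tolist(),r.get_state()['tcp_pos'])
E
```

```text
puck 0.88 1055 [190. 199. 231. 238.] ctr mm (621, 232) [56. 51.] 88.0
puck_pad 0.7 3125 [293.  94. 354. 155.] ctr mm (539, 42) [89. 89.] 73.0
key_bow 0.74 418 [178.  89. 213. 104.] ctr mm (698, 83) [39. 17.] 24.3
key_box 0.83 4941 [160.  57. 240. 140.] ctr mm (698, 82) [90. 89.] 40.5
sled 0.95 10470 [159. 185. 379. 250.] ctr mm (538, 189) [326. 100.] 26.4
[[-0.896, -0.424, -0.132, 0.635], [-0.444, 0.856, 0.264, 0.057], [0.001, 0.295, -0.955, 0.415], [0.0, 0.0, 0.0, 1.0]] [0.59885261 0.12954129 0.25682445]
```

View pics/c.png

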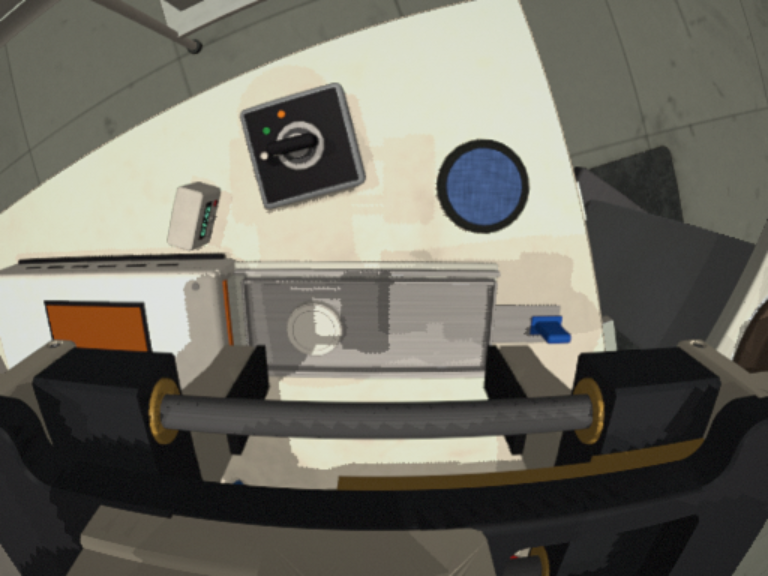

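servo_tool([
  {"dx":0.5,"dy":2.5,"dz":-2,"spin":0,"grip":84},
  {"dx":1,"dy":5,"dz":-4,"spin":0,"grip":84},
  {"dx":1.5,"dy":7.5,"dz":-6,"spin":0,"grip":84},
  {"dx":2,"dy":10,"dz":-8,"spin":0,"grip":84},
  {"dx":2,"dy":10,"dz":-10,"spin":0,"grip":84},
  {"dx":2,"dy":10,"dz":-12,"spin":0,"grip":84},
  {"dx":2,"dy":10,"dz":-14,"spin":0,"grip":84},
  {"dx":2,"dy":10,"dz":-15,"spin":0,"grip":84},
  {"dx":2,"dy":10,"dz":-15,"spin":0,"grip":84},
  {"dx":2,"dy":10,"dz":-15,"spin":0,"grip":84},
])

```text
time_s: 3.45
tcp_pos: [0.6194, 0.2296, 0.1071]
eef_rot: [-180.0, -0.0, -63.6]
contact_force: [0.3, 0.6, 1.5]
gripper_width: 0.0736
```

```bash
python3 - <<'E'
from h import *
im=snap('wrist');cv2.imwrite('pics/d.png',im)
cuts('wrist',(('puck',.023),('sled',.023)),1)
print(r.get_state()['tcp_pos'])
c=r.get_calibration('wrist');print(proj(c,[.62,.23,.023],1))
E
```

```text
puck 0.98 2999 [221. 166. 287. 229.] ctr mm (621, 228) [53. 55.] 26.4
sled 0.61 24121 [168. 141. 493. 250.] ctr mm (528, 183) [345.  99.] 25.9
[0.62006682 0.23050042 0.10840273]
[251.19969406 200.86872677]
```

servo_tool([
  {"dx":0,"dy":-0.1,"dz":-2,"spin":0,"grip":84},
  {"dx":0,"dy":-0.1,"dz":-4,"spin":0,"grip":84},
  {"dx":0,"dy":-0.1,"dz":-6,"spin":0,"grip":84},
  {"dx":0,"dy":-0.1,"dz":-8,"spin":0,"grip":84},
  {"dx":0,"dy":-0.1,"dz":-9,"spin":0,"grip":84},
  {"dx":0,"dy":-0.1,"dz":-9.6,"spin":0,"grip":84},
  {"dx":0,"dy":-0.1,"dz":-9.6,"spin":0,"grip":50},
  {"dx":0,"dy":-0.1,"dz":-9.6,"spin":0,"grip":40},
  {"dx":0,"dy":-0.1,"dz":-9.6,"spin":0,"grip":40},
  {"dx":0,"dy":-0.1,"dz":-9.6,"spin":0,"grip":40},
], squeeze=20)

```text
time_s: 4.43
tcp_pos: [0.6197, 0.2298, 0.0118]
eef_rot: [-179.9, 0.0, -63.6]
contact_force: [-0.3, -0.7, 0.4]
gripper_width: 0.0523
```

servo_tool([
  {"dx":0,"dy":0,"dz":2,"spin":0,"grip":40},
  {"dx":0,"dy":0,"dz":5,"spin":0,"grip":40},
  {"dx":-1,"dy":-2,"dz":8,"spin":0,"grip":40},
  {"dx":-2,"dy":-5,"dz":9,"spin":0,"grip":40},
  {"dx":-3.5,"dy":-8.5,"dz":9,"spin":0,"grip":40},
  {"dx":-5,"dy":-12,"dz":9,"spin":0,"grip":40},
  {"dx":-6.5,"dy":-15.5,"dz":9,"spin":0,"grip":40},
  {"dx":-8.2,"dy":-19,"dz":9,"spin":0,"grip":40},
  {"dx":-8.2,"dy":-19,"dz":8,"spin":0,"grip":40},
  {"dx":-8.2,"dy":-19,"dz":7,"spin":0,"grip":40},
])

```text
time_s: 5.27
tcp_pos: [0.5371, 0.038, 0.0819]
eef_rot: [-179.8, -0.0, -63.7]
contact_force: [1.0, 0.7, 0.0]
gripper_width: 0.0511
```

```bash
python3 - <<'E'
from h import *
im=snap('wrist');cv2.imwrite('pics/e.png',im)
cuts('wrist',(('puck',.09),('puck_pad',.005),('key_box',.045),('key_bow',.09)),1)
s=r.get_state();print(s['tcp_pos'],s['gripper_width'])
E
```

```text
puck 0.93 5084 [203. 202. 299. 268.] ctr mm (542, 28) [52. 39.] 26.5
puck_pad 0.9 5561 [201. 149. 307. 230.] ctr mm (540, 25) [87. 67.] 21.9
key_box 0.55 11264 [  1. 104. 125. 229.] ctr mm (698, 78) [138.  87.] 40.5
key_bow 0.66 977 [  1. 168.  54. 206.] ctr mm (687, 66) [58. 16.] 36.0
[0.53781785 0.04023902 0.08070575] 0.051167605154043616
```

View pics/e.png

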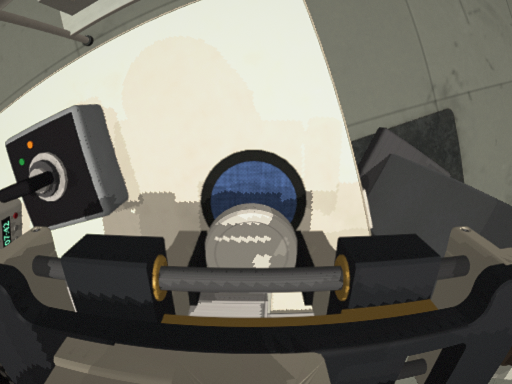

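servo_tool([
  {"dx":0,"dy":0,"dz":-2,"spin":0,"grip":40},
  {"dx":0,"dy":0,"dz":-4,"spin":0,"grip":40},
  {"dx":0,"dy":0,"dz":-6,"spin":0,"grip":40},
  {"dx":0,"dy":0,"dz":-7,"spin":0,"grip":40},
  {"dx":0,"dy":0,"dz":-7.2,"spin":0,"grip":40},
  {"dx":0,"dy":0,"dz":-7.2,"spin":0,"grip":40},
  {"dx":0,"dy":0,"dz":-7.2,"spin":0,"grip":70},
  {"dx":0,"dy":0,"dz":-7.2,"spin":0,"grip":85},
  {"dx":0,"dy":0,"dz":-7.2,"spin":0,"grip":85},
  {"dx":0,"dy":0,"dz":-5.2,"spin":0,"grip":90},
])

```text
time_s: 6.35
tcp_pos: [0.5352, 0.0388, 0.0263]
eef_rot: [179.7, 0.0, -63.6]
contact_force: [-0.5, -0.5, -0.9]
gripper_width: 0.0724
```

servo_tool([
  {"dx":0,"dy":0,"dz":4,"spin":0,"grip":100},
  {"dx":0,"dy":0,"dz":8,"spin":0,"grip":100},
  {"dx":0,"dy":3,"dz":11,"spin":0,"grip":100},
  {"dx":0,"dy":7,"dz":15,"spin":0,"grip":100},
  {"dx":-1,"dy":11,"dz":18,"spin":0,"grip":100},
  {"dx":-2,"dy":15,"dz":21,"spin":0,"grip":100},
  {"dx":-3,"dy":19,"dz":22,"spin":0,"grip":100},
  {"dx":-4,"dy":23,"dz":22,"spin":0,"grip":100},
  {"dx":-5,"dy":27,"dz":22,"spin":0,"grip":100},
  {"dx":-6,"dy":31,"dz":22,"spin":0,"grip":100},
])

```text
time_s: 7.18
tcp_pos: [0.4839, 0.3224, 0.2497]
eef_rot: [-179.8, 0.1, -63.6]
contact_force: [1.2, 0.1, -0.4]
gripper_width: 0.0875
```

```bash
python3 - <<'E'
from h import *
im=snap('wrist');b=snap('top');cv2.imwrite('pics/f.png',np.vstack([im,b])[:,:].copy())
cv2.imwrite('pics/f.png',cv2.resize(im,(768,576)))
cuts('wrist',(('module_1',.008),),4)
cuts('top',(('module_1',.008),('puck',.019),('puck_pad',.005)),4)
s=r.get_state();print(s['tcp_pos'],s['eef_rot'])
E
```

```text
module_1 0.76 1096 [178. 216. 224. 245.] ctr mm (507, 443) [66. 43.] 35.0
module_1 0.73 1156 [264. 220. 318. 253.] ctr mm (379, 394) [70. 46.] 36.7
module_1 0.85 367 [197. 221. 222. 248.] ctr mm (378, 396) [66. 41.] 36.1
module_1 0.8 343 [183. 170. 206. 199.] ctr mm (507, 445) [68. 41.] 35.7
puck 0.87 297 [332. 168. 351. 186.] ctr mm (536, 43) [49. 51.] 45.3
puck_pad 0.73 499 [330. 162. 359. 192.] ctr mm (535, 38) [87. 88.] 0.8
puck_pad 0.43 3283 [227.  16. 322. 216.] ctr mm (737, 267) [593. 124.] 22.1
[0.48429787 0.31988111 0.24769678] [ 1.79997789e+02 -1.42092524e-03 -6.35907616e+01]
```

View pics/f.png

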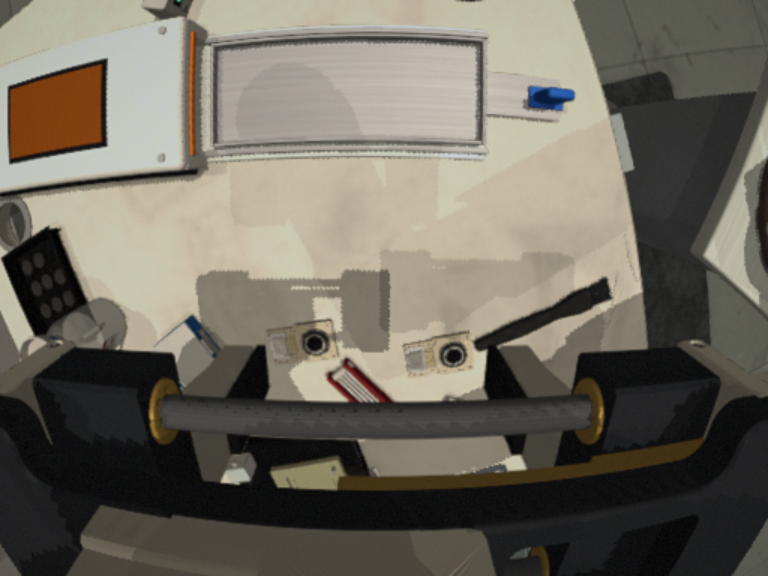

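servo_tool([
  {"dx":0.3,"dy":1.3,"dz":-1,"spin":-0.12,"grip":100},
  {"dx":0.6,"dy":2.6,"dz":-2,"spin":-0.24,"grip":100},
  {"dx":0.9,"dy":4,"dz":-3,"spin":-0.36,"grip":90},
  {"dx":1.2,"dy":5.3,"dz":-4,"spin":-0.48,"grip":80},
  {"dx":1.5,"dy":6.6,"dz":-5,"spin":-0.6,"grip":70},
  {"dx":1.8,"dy":8,"dz":-6,"spin":-0.72,"grip":70},
  {"dx":2,"dy":9,"dz":-7,"spin":-0.84,"grip":70},
  {"dx":2.2,"dy":10,"dz":-8,"spin":-0.96,"grip":70},
  {"dx":2.3,"dy":11,"dz":-9,"spin":-1.08,"grip":70},
  {"dx":2.3,"dy":12.3,"dz":-10,"spin":-1.2,"grip":70},
])

```text
time_s: 8.32
tcp_pos: [0.5085, 0.442, 0.1473]
eef_rot: [-180.0, -0.0, -132.8]
contact_force: [0.3, 0.2, 0.9]
gripper_width: 0.0618
```

servo_tool([
  {"dx":0,"dy":0,"dz":-1,"spin":-0.12,"grip":70},
  {"dx":0,"dy":0,"dz":-2,"spin":-0.212,"grip":70},
  {"dx":0,"dy":0,"dz":-3,"spin":-0.212,"grip":70},
  {"dx":0,"dy":0,"dz":-4,"spin":-0.212,"grip":70},
  {"dx":0,"dy":0,"dz":-4,"spin":-0.212,"grip":70},
  {"dx":0,"dy":0,"dz":-4,"spin":-0.212,"grip":70},
  {"dx":0,"dy":0,"dz":-4,"spin":-0.212,"grip":70},
  {"dx":0,"dy":0,"dz":-4,"spin":-0.212,"grip":70},
  {"dx":0,"dy":0,"dz":-4,"spin":-0.212,"grip":70},
  {"dx":0,"dy":0,"dz":-4,"spin":-0.212,"grip":70},
])

```text
time_s: 9.15
tcp_pos: [0.5075, 0.4437, 0.1082]
eef_rot: [180.0, 0.1, -144.5]
contact_force: [0.7, -0.4, 0.5]
gripper_width: 0.061
```

```bash
python3 - <<'E'
from h import *
im=snap('wrist');cv2.imwrite('pics/g.png',im)
cuts('wrist',(('module_1',.007),),4)
s=r.get_state();print(s['tcp_pos'],s['eef_rot'],s['joints'])
E
```

```text
module_1 0.61 3028 [228. 161. 274. 231.] ctr mm (507, 442) [67. 41.] 35.5
module_1 0.59 3450 [262.  13. 319.  90.] ctr mm (380, 394) [68. 43.] 35.3
module_1 0.41 15038 [  0.   0.  80. 237.] ctr mm (578, 197) [260. 114.] 26.7
[0.50740426 0.44359946 0.1079277 ] [ 1.79988940e+02  3.24897028e-02 -1.44466739e+02] [ 5.76966520e+01  2.55205812e+01 -7.95902265e+00  2.41592361e-03
 -5.64861349e+01 -1.12164722e+02]
```

View pics/g.png

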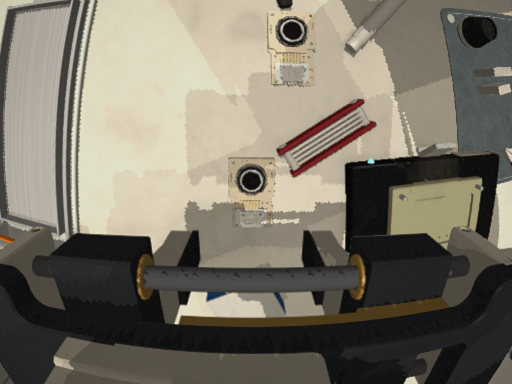

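servo_tool([
  {"dx":0,"dy":-0.1,"dz":-2.5,"spin":0,"grip":70},
  {"dx":0,"dy":-0.1,"dz":-5,"spin":0,"grip":70},
  {"dx":0,"dy":-0.1,"dz":-7.5,"spin":0,"grip":70},
  {"dx":0,"dy":-0.1,"dz":-9.5,"spin":0,"grip":70},
  {"dx":0,"dy":-0.1,"dz":-10.4,"spin":0,"grip":70},
  {"dx":0,"dy":-0.1,"dz":-10.4,"spin":0,"grip":70},
  {"dx":0,"dy":-0.1,"dz":-10.4,"spin":0,"grip":40},
  {"dx":0,"dy":-0.1,"dz":-10.4,"spin":0,"grip":30},
  {"dx":0,"dy":-0.1,"dz":-10.4,"spin":0,"grip":30},
  {"dx":0,"dy":-0.1,"dz":-10.4,"spin":0,"grip":30},
], squeeze=15)

```text
time_s: 10.08
tcp_pos: [0.5077, 0.4428, 0.0044]
eef_rot: [180.0, 0.1, -144.5]
contact_force: [-0.1, -0.2, 2.0]
gripper_width: 0.0408
```

```bash
cat >> h.py <<'E'
from scipy.spatial.transform import Rotation as Ro
def T(p,e):
    M=np.eye(4);M[:3,:3]=Ro.from_euler('xyz',e,degrees=True).as_matrix();M[:3,3]=p;return M
E
python3 - <<'E'
from h import *
s=r.get_state();c=r.get_calibration('wrist')
X=np.linalg.inv(T(s['tcp_pos'],s['eef_rot']))@c['extrinsics']
c['extrinsics']=T([.4843,.3199,.2477],[180,0,-63.59])@X
P=[at(c,np.array(p)/1.5,z,1) for p,z in (((214,39),.023),((486,35),.023),((485,148),.023),((212,150),.023),((556,95),.05),((541,110),.02))]
for p in P:print(np.round(p,4))
m=np.mean(P[:4],0);d=(P[1]+P[2]-P[0]-P[3])/2;print(m,np.linalg.norm(d),np.degrees(np.arctan2(-d[1],-d[0])))
E
```

```text
[0.7001 0.2088 0.023 ]
[0.4865 0.1048 0.023 ]
[0.442  0.1965 0.023 ]
[0.6563 0.3013 0.023 ]
[0.4148 0.1289 0.05  ]
[0.4121 0.1392 0.02  ]
[0.57123897 0.20284247 0.023     ] 0.2380163466793936 26.013163841828643
```

servo_tool([
  {"dx":0,"dy":0,"dz":3,"spin":0,"grip":30},
  {"dx":0,"dy":0,"dz":6,"spin":0,"grip":30},
  {"dx":0,"dy":-1,"dz":9,"spin":0.12,"grip":30},
  {"dx":1,"dy":-4,"dz":10,"spin":0.24,"grip":30},
  {"dx":3,"dy":-7,"dz":10,"spin":0.36,"grip":30},
  {"dx":5,"dy":-10,"dz":10,"spin":0.48,"grip":30},
  {"dx":7,"dy":-13,"dz":10,"spin":0.6,"grip":30},
  {"dx":9,"dy":-16,"dz":10,"spin":0.72,"grip":30},
  {"dx":11,"dy":-18,"dz":10,"spin":0.84,"grip":30},
  {"dx":12.6,"dy":-20,"dz":10,"spin":0.96,"grip":30},
])

```text
time_s: 10.92
tcp_pos: [0.6347, 0.2407, 0.1043]
eef_rot: [-179.9, 0.0, -89.2]
contact_force: [0.2, 0.6, 0.3]
gripper_width: 0.0405
```

servo_tool([
  {"dx":0,"dy":0,"dz":0,"spin":0.12,"grip":30},
  {"dx":0,"dy":0,"dz":0,"spin":0.24,"grip":30},
  {"dx":0,"dy":0,"dz":0,"spin":0.36,"grip":30},
  {"dx":0,"dy":0,"dz":0,"spin":0.452,"grip":30},
  {"dx":0,"dy":0,"dz":0,"spin":0.452,"grip":30},
  {"dx":0,"dy":0,"dz":0,"spin":0.452,"grip":30},
  {"dx":0,"dy":0,"dz":0,"spin":0.452,"grip":30},
  {"dx":0,"dy":0,"dz":0,"spin":0.452,"grip":30},
  {"dx":0,"dy":0,"dz":0,"spin":0.452,"grip":30},
  {"dx":0,"dy":0,"dz":0,"spin":0.452,"grip":30},
])

```text
time_s: 11.75
tcp_pos: [0.6333, 0.2425, 0.1036]
eef_rot: [180.0, 0.0, -63.6]
contact_force: [-0.3, -1.0, -0.2]
gripper_width: 0.0416
```

```bash
python3 - <<'E'
from h import *
im=snap('wrist');cv2.imwrite('pics/i.png',im)
cuts('wrist',(('module_1',.107),('sled',.023)),2)
s=r.get_state();print(s['tcp_pos'],s['eef_rot'],s['gripper_width'])
E
```

```text
module_1 0.79 5540 [212. 190. 289. 268.] ctr mm (639, 232) [42. 50.] 26.1
sled 0.91 23149 [188. 138. 508. 245.] ctr mm (527, 181) [348.  99.] 24.7
[0.63334871 0.24244614 0.10353425] [ 1.79998693e+02 -8.73847077e-04 -6.36042463e+01] 0.04148430152744855
```

View pics/i.png

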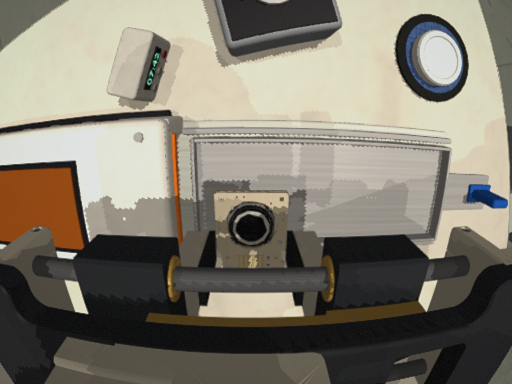

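servo_tool([
  {"dx":-0.3,"dy":-0.8,"dz":-2,"spin":0,"grip":30},
  {"dx":-0.3,"dy":-0.8,"dz":-4,"spin":0,"grip":30},
  {"dx":-0.3,"dy":-0.8,"dz":-6,"spin":0,"grip":30},
  {"dx":-0.3,"dy":-0.8,"dz":-7.5,"spin":0,"grip":30},
  {"dx":-0.3,"dy":-0.8,"dz":-8.5,"spin":0,"grip":30},
  {"dx":-0.3,"dy":-0.8,"dz":-8.9,"spin":0,"grip":30},
  {"dx":-0.3,"dy":-0.8,"dz":-8.9,"spin":0,"grip":30},
  {"dx":-0.3,"dy":-0.8,"dz":-8.9,"spin":0,"grip":56},
  {"dx":-0.3,"dy":-0.8,"dz":-8.9,"spin":0,"grip":56},
  {"dx":-0.3,"dy":-0.8,"dz":-8.9,"spin":0,"grip":56},
])

```text
time_s: 12.73
tcp_pos: [0.6309, 0.2347, 0.0153]
eef_rot: [-179.9, 0.0, -63.6]
contact_force: [0.4, 0.1, 0.5]
gripper_width: 0.0488
```

servo_tool([
  {"dx":0,"dy":0,"dz":2,"spin":0,"grip":56},
  {"dx":0,"dy":0,"dz":5,"spin":0,"grip":56},
  {"dx":0,"dy":0,"dz":9,"spin":0,"grip":70},
  {"dx":-3,"dy":2,"dz":11,"spin":-0.12,"grip":70},
  {"dx":-6,"dy":4,"dz":11,"spin":-0.24,"grip":70},
  {"dx":-9,"dy":6,"dz":11,"spin":-0.36,"grip":70},
  {"dx":-12,"dy":8,"dz":11,"spin":-0.48,"grip":70},
  {"dx":-15,"dy":10,"dz":11,"spin":-0.6,"grip":70},
  {"dx":-18,"dy":12,"dz":11,"spin":-0.72,"grip":70},
  {"dx":-21,"dy":13.5,"dz":11,"spin":-0.84,"grip":70},
])

```text
time_s: 13.57
tcp_pos: [0.4197, 0.3706, 0.1253]
eef_rot: [-180.0, 0.1, -111.9]
contact_force: [0.4, 0.6, -0.0]
gripper_width: 0.0613
```

servo_tool([
  {"dx":-2,"dy":1.5,"dz":0,"spin":-0.12,"grip":70},
  {"dx":-4,"dy":2.4,"dz":0,"spin":-0.24,"grip":70},
  {"dx":-4,"dy":2.4,"dz":0,"spin":-0.36,"grip":70},
  {"dx":-4,"dy":2.4,"dz":0,"spin":-0.48,"grip":70},
  {"dx":-4,"dy":2.4,"dz":0,"spin":-0.572,"grip":70},
  {"dx":-4,"dy":2.4,"dz":0,"spin":-0.572,"grip":70},
  {"dx":-4,"dy":2.4,"dz":0,"spin":-0.572,"grip":70},
  {"dx":-4,"dy":2.4,"dz":0,"spin":-0.572,"grip":70},
  {"dx":-4,"dy":2.4,"dz":0,"spin":-0.572,"grip":70},
  {"dx":-4,"dy":2.4,"dz":0,"spin":-0.572,"grip":70},
])

```text
time_s: 14.4
tcp_pos: [0.381, 0.3931, 0.1246]
eef_rot: [180.0, 0.0, -144.3]
contact_force: [0.6, 0.4, 0.8]
gripper_width: 0.0612
```

```bash
python3 - <<'E'
from h import *
im=snap('wrist');cv2.imwrite('pics/j.png',im)
t=snap('top');cv2.imwrite('pics/k.png',cv2.resize(t,(800,600)))
cuts('wrist',(('module_1',.007),),3)
print('top');cuts('top',(('module_1',.016),('module_1',.007),('puck',.019)),5)
s=r.get_state();print(s['tcp_pos'],s['eef_rot'],s['gripper_width'])
E
```

```text
module_1 0.96 1843 [306.   0. 374.  29.] ctr mm (190, 361) [31. 70.] 43.4
top
module_1 0.6 425 [210. 298. 233. 324.] ctr mm (185, 357) [41. 68.] 39.7
module_1 0.57 328 [258. 129. 282. 151.] ctr mm (630, 235) [41. 69.] 28.3
module_1 0.56 161 [205. 235. 221. 251.] ctr mm (361, 382) [28. 41.] 34.7
module_1 0.6 425 [210. 298. 233. 324.] ctr mm (184, 358) [42. 68.] 39.7
module_1 0.57 328 [258. 129. 282. 151.] ctr mm (633, 235) [41. 69.] 28.3
module_1 0.56 161 [205. 235. 221. 251.] ctr mm (361, 383) [28. 41.] 34.7
puck 0.75 353 [330. 165. 352. 186.] ctr mm (536, 45) [55. 57.] 44.1
puck 0.55 504 [328. 160. 359. 195.] ctr mm (533, 42) [87. 84.] 43.4
[0.38093765 0.39313145 0.12450705] [-1.79998846e+02 -4.01538770e-03 -1.44360171e+02] 0.06128455439197338
```

View pics/k.png

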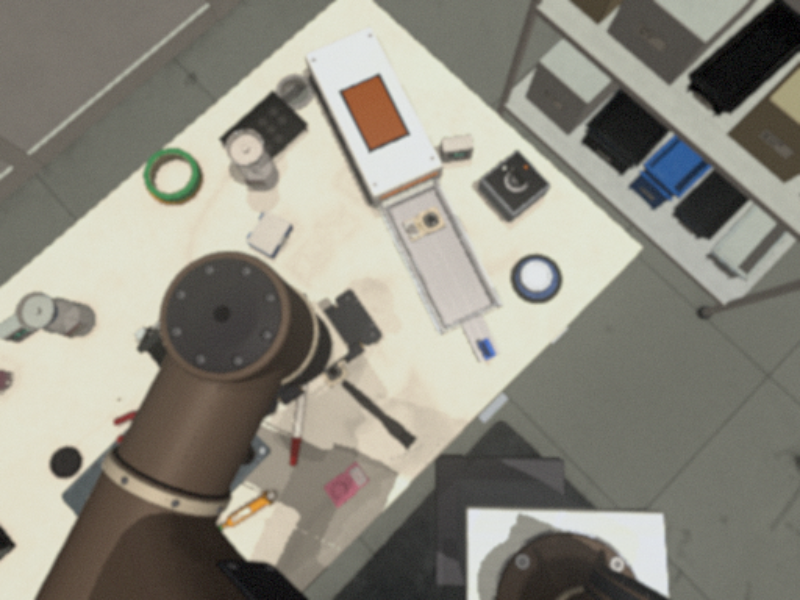

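View pics/j.png

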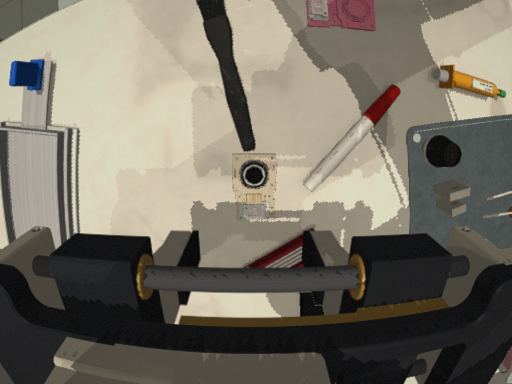

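```bash
python3 - <<'E'
from h import *
c=r.get_calibration('wrist')
for p in((233,153),(276,153),(273,220),(235,220),(254,187),(305,188)):print(np.round(at(c,p,.007,1),4))
E
```

```text
[0.362  0.3578 0.007 ]
[0.3384 0.3906 0.007 ]
[0.394  0.4287 0.007 ]
[0.4162 0.3978 0.007 ]
[0.3774 0.3932 0.007 ]
[0.3491 0.4341 0.007 ]
```

servo_tool([
  {"dx":-0.2,"dy":0,"dz":-2.5,"spin":0,"grip":62},
  {"dx":-0.3,"dy":0,"dz":-5,"spin":0,"grip":62},
  {"dx":-0.3,"dy":0,"dz":-7.5,"spin":0,"grip":62},
  {"dx":-0.3,"dy":0,"dz":-10,"spin":0,"grip":62},
  {"dx":-0.3,"dy":0,"dz":-11.5,"spin":0,"grip":62},
  {"dx":-0.3,"dy":0,"dz":-12.1,"spin":0,"grip":62},
  {"dx":-0.3,"dy":0,"dz":-12.1,"spin":0,"grip":62},
  {"dx":-0.3,"dy":0,"dz":-12.1,"spin":0,"grip":30},
  {"dx":-0.3,"dy":0,"dz":-12.1,"spin":0,"grip":30},
  {"dx":-0.3,"dy":0,"dz":-12.1,"spin":0,"grip":30},
])

```text
time_s: 15.53
tcp_pos: [0.3783, 0.394, 0.0048]
eef_rot: [179.9, 0.1, -144.4]
contact_force: [0.5, -0.5, 0.4]
gripper_width: 0.0407
```

servo_tool([
  {"dx":0,"dy":0,"dz":0,"spin":0,"grip":30},
  {"dx":0,"dy":0,"dz":3,"spin":0,"grip":30},
  {"dx":0,"dy":0,"dz":6,"spin":0,"grip":30},
  {"dx":2,"dy":-2,"dz":8,"spin":0.12,"grip":30},
  {"dx":4,"dy":-5,"dz":9,"spin":0.24,"grip":30},
  {"dx":6,"dy":-8,"dz":10,"spin":0.36,"grip":30},
  {"dx":8,"dy":-11,"dz":10,"spin":0.48,"grip":30},
  {"dx":10,"dy":-14,"dz":10,"spin":0.6,"grip":30},
  {"dx":12,"dy":-17,"dz":10,"spin":0.72,"grip":30},
  {"dx":13.6,"dy":-21,"dz":10,"spin":0.84,"grip":30},
])

```text
time_s: 16.37
tcp_pos: [0.5125, 0.1899, 0.1046]
eef_rot: [-179.9, 0.1, -96.9]
contact_force: [0.8, 0.2, -0.5]
gripper_width: 0.04
```

servo_tool([
  {"dx":0,"dy":0,"dz":0,"spin":0.12,"grip":30},
  {"dx":0,"dy":0,"dz":0,"spin":0.24,"grip":30},
  {"dx":0,"dy":0,"dz":0,"spin":0.36,"grip":30},
  {"dx":0,"dy":0,"dz":0,"spin":0.48,"grip":30},
  {"dx":0,"dy":0,"dz":0,"spin":0.57,"grip":30},
  {"dx":0,"dy":0,"dz":0,"spin":0.57,"grip":30},
  {"dx":0,"dy":0,"dz":0,"spin":0.57,"grip":30},
  {"dx":0,"dy":0,"dz":0,"spin":0.57,"grip":30},
  {"dx":0,"dy":0,"dz":0,"spin":0.57,"grip":30},
  {"dx":0,"dy":0,"dz":0,"spin":0.57,"grip":30},
])

```text
time_s: 17.2
tcp_pos: [0.511, 0.1907, 0.1037]
eef_rot: [-180.0, 0.0, -64.7]
contact_force: [0.5, 0.1, -0.5]
gripper_width: 0.0408
```

```bash
python3 - <<'E'
from h import *
im=snap('wrist');cv2.imwrite('pics/l.png',im)
cuts('wrist',(('module_1',.107),('module_1',.016),('puck',.019),('puck_pad',.005)),2)
s=r.get_state();print(s['tcp_pos'],s['eef_rot'],s['gripper_width'])
E
```

```text
module_1 0.76 5355 [211. 191. 290. 268.] ctr mm (516, 180) [41. 48.] 25.3
module_1 0.57 2755 [ 90. 152. 138. 224.] ctr mm (598, 190) [28. 44.] 27.8
module_1 0.76 5355 [211. 191. 290. 268.] ctr mm (498, 217) [65. 77.] 25.3
module_1 0.57 2755 [ 90. 152. 138. 224.] ctr mm (629, 232) [44. 69.] 27.8
puck 0.78 3234 [268.   0. 337.  62.] ctr mm (538, 41) [54. 55.] 24.2
puck_pad 0.8 3548 [251.   0. 351.  80.] ctr mm (532, 43) [90. 74.] 29.6
[0.51094646 0.19062586 0.10351703] [ 1.79995402e+02 -1.48038863e-04 -6.45960345e+01] 0.0404018874602867
```

View pics/l.png

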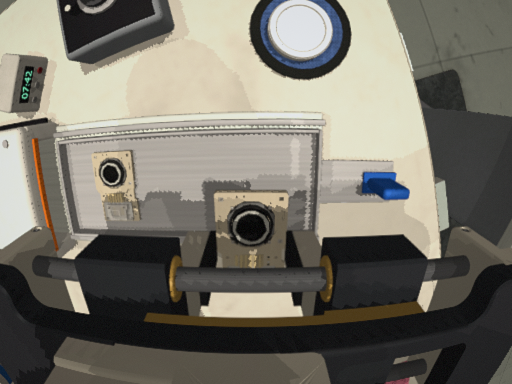

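servo_tool([
  {"dx":0.4,"dy":-0.5,"dz":-2,"spin":0.02,"grip":30},
  {"dx":0.8,"dy":-1.1,"dz":-4,"spin":0.02,"grip":30},
  {"dx":0.8,"dy":-1.1,"dz":-6,"spin":0.02,"grip":30},
  {"dx":0.8,"dy":-1.1,"dz":-7.5,"spin":0.02,"grip":30},
  {"dx":0.8,"dy":-1.1,"dz":-8.5,"spin":0.02,"grip":30},
  {"dx":0.8,"dy":-1.1,"dz":-8.9,"spin":0.02,"grip":30},
  {"dx":0.8,"dy":-1.1,"dz":-8.9,"spin":0.02,"grip":30},
  {"dx":0.8,"dy":-1.1,"dz":-8.9,"spin":0.02,"grip":56},
  {"dx":0.8,"dy":-1.1,"dz":-8.9,"spin":0.02,"grip":56},
  {"dx":0.8,"dy":-1.1,"dz":-8.9,"spin":0.02,"grip":56},
])

```text
time_s: 18.28
tcp_pos: [0.5194, 0.18, 0.0152]
eef_rot: [-179.9, 0.0, -63.4]
contact_force: [0.6, -0.7, 0.1]
gripper_width: 0.0488
```

servo_tool([
  {"dx":0,"dy":0,"dz":2,"spin":0,"grip":56},
  {"dx":0,"dy":0,"dz":5,"spin":0,"grip":56},
  {"dx":0,"dy":0,"dz":8,"spin":0,"grip":70},
  {"dx":-1,"dy":0,"dz":12,"spin":0.12,"grip":70},
  {"dx":-2,"dy":0,"dz":15,"spin":0.24,"grip":70},
  {"dx":-4,"dy":0,"dz":17,"spin":0.36,"grip":70},
  {"dx":-6,"dy":0,"dz":17,"spin":0.36,"grip":70},
  {"dx":-8,"dy":0,"dz":17,"spin":0.36,"grip":70},
  {"dx":-8,"dy":0,"dz":17,"spin":0.36,"grip":70},
  {"dx":-8,"dy":0,"dz":17,"spin":0.36,"grip":70},
])

```text
time_s: 19.12
tcp_pos: [0.4385, 0.1798, 0.1856]
eef_rot: [-179.9, -0.0, -42.7]
contact_force: [0.5, 0.6, 0.2]
gripper_width: 0.0616
```

```bash
python3 - <<'E'
from h import *
im=snap('wrist');t=snap('top')
cv2.imwrite('pics/m.png',np.hstack([im[60:330],t[60:330]])[:, :]);cv2.imwrite('pics/m.png',cv2.resize(cv2.imread('pics/m.png'),(800,211)))
cv2.imwrite('pics/m2.png',cv2.resize(t[80:260,160:400],(800,600)))
cuts('wrist',(('module_1',.016),('sled',.023)),3)
print('top');cuts('top',(('module_1',.016),('puck',.019),('key_box',.045)),3)
s=r.get_state();print(s['tcp_pos'],s['eef_rot'],s['gripper_width'])
E
```

```text
module_1 0.8 1660 [ 88.  66. 131. 123.] ctr mm (629, 232) [44. 67.] 28.1
module_1 0.75 2091 [174.  94. 233. 161.] ctr mm (520, 178) [41. 67.] 27.2
module_1 0.46 2665 [247.   2. 326.  68.] ctr mm (533, 41) [86. 82.] 50.2
sled 0.8 15076 [ 58.  45. 320. 186.] ctr mm (538, 187) [322.  98.] 26.1
top
puck 0.33 722 [247. 119. 290. 165.] ctr mm (637, 238) [101. 101.] 26.2
puck 0.18 542 [156. 138. 185. 166.] ctr mm (606, 510) [62. 72.] 61.1
[0.43931643 0.17952486 0.18418923] [ 1.79955316e+02 -1.30445644e-03 -4.28358324e+01] 0.06163101401798743
```

View pics/m2.png

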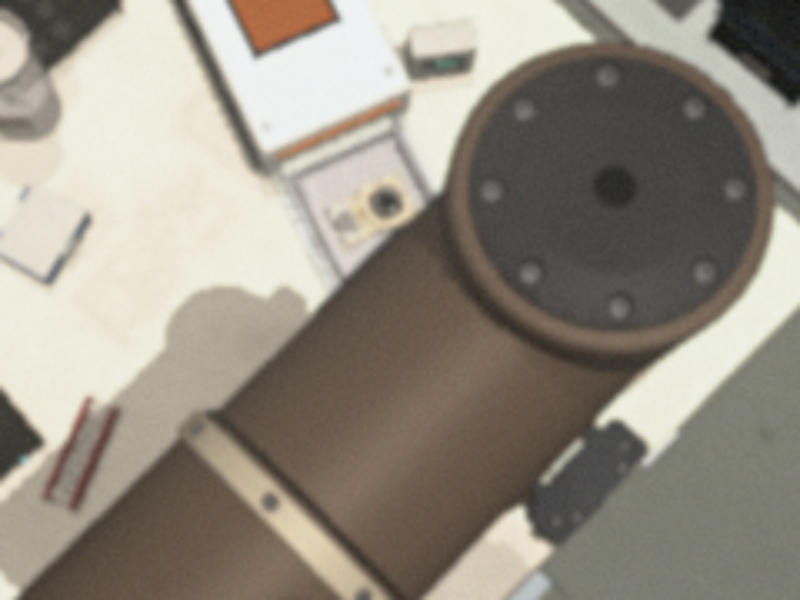

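servo_tool([
  {"dx":-0.3,"dy":-0.5,"dz":0,"spin":0.12,"grip":70},
  {"dx":-0.6,"dy":-1,"dz":0,"spin":0.24,"grip":70},
  {"dx":-0.9,"dy":-1.5,"dz":0,"spin":0.36,"grip":70},
  {"dx":-1.2,"dy":-2,"dz":0,"spin":0.48,"grip":70},
  {"dx":-1.5,"dy":-2.5,"dz":0,"spin":0.6,"grip":70},
  {"dx":-1.8,"dy":-3,"dz":0,"spin":0.72,"grip":70},
  {"dx":-2.1,"dy":-3.5,"dz":0,"spin":0.84,"grip":70},
  {"dx":-2.4,"dy":-4,"dz":0,"spin":0.96,"grip":70},
  {"dx":-2.5,"dy":-4.5,"dz":0,"spin":1.08,"grip":70},
  {"dx":-2.5,"dy":-5,"dz":0,"spin":1.2,"grip":70},
])

```text
time_s: 20.3
tcp_pos: [0.4139, 0.1293, 0.1844]
eef_rot: [180.0, 0.0, 26.3]
contact_force: [0.4, -0.5, -0.2]
gripper_width: 0.0613
```

servo_tool([
  {"dx":0,"dy":0,"dz":-1,"spin":0.008,"grip":60},
  {"dx":0,"dy":0,"dz":-2,"spin":0.008,"grip":60},
  {"dx":0,"dy":0,"dz":-3,"spin":0.008,"grip":60},
  {"dx":0,"dy":0,"dz":-4,"spin":0.008,"grip":60},
  {"dx":0,"dy":0,"dz":-5,"spin":0.008,"grip":60},
  {"dx":0,"dy":0,"dz":-5,"spin":0.008,"grip":60},
  {"dx":0,"dy":0,"dz":-5,"spin":0.008,"grip":60},
  {"dx":0,"dy":0,"dz":-5,"spin":0.008,"grip":60},
  {"dx":0,"dy":0,"dz":-5,"spin":0.008,"grip":60},
  {"dx":0,"dy":0,"dz":-5,"spin":0.008,"grip":60},
])

```text
time_s: 21.13
tcp_pos: [0.4143, 0.1298, 0.1351]
eef_rot: [-180.0, -0.1, 26.4]
contact_force: [-0.5, 0.1, 1.0]
gripper_width: 0.0526
```

```bash
python3 - <<'E'
from h import *
im=snap('wrist');cv2.imwrite('pics/n.png',im)
cuts('wrist',(('sled_fin',.023),('module_1',.016)),3)
s=r.get_state();print(s['tcp_pos'],s['eef_rot'],s['gripper_width'],s['joints'])
# blue blob
h=cv2.cvtColor(im,cv2.COLOR_BGR2HSV);m=cv2.inRange(h,(100,120,60),(125,255,255))
n,l,st,ce=cv2.connectedComponentsWithStats(m);c=r.get_calibration('wrist')
for i in range(1,n):
    if st[i,4]>60: print(st[i],ce[i].round(),at(c,ce[i],.05,1).round(4))
E
```

```text
sled_fin 0.82 14442 [199.   2. 307. 222.] ctr mm (485, 162) [211.  96.] 25.9
module_1 0.9 3037 [212.  48. 289.  95.] ctr mm (518, 179) [41. 67.] 27.6
[0.41412497 0.12973755 0.13490282] [-1.79989045e+02 -4.08248348e-02  2.64086061e+01] 0.0524290975592464 [ 4.36256512e+01  2.36969478e+00 -3.58701228e+01  2.06385747e-03
 -5.17179444e+01  7.27816808e+01]
[490  59  22  43 699] [502.  79.] [ 0.6508 -0.0497  0.05  ]
[353  90  60  69 779] [378. 130.] [0.5208 0.0588 0.05  ]
[242 178  20  41 721] [252. 196.] [0.4186 0.1297 0.05  ]
```

View pics/n.png

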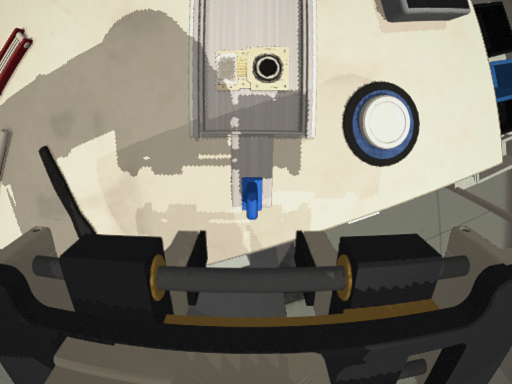

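servo_tool([
  {"dx":0,"dy":0,"dz":-2.5,"spin":0,"grip":60},
  {"dx":0,"dy":0,"dz":-5,"spin":0,"grip":60},
  {"dx":0,"dy":0,"dz":-7.5,"spin":0,"grip":60},
  {"dx":0,"dy":0,"dz":-10,"spin":0,"grip":60},
  {"dx":0,"dy":0,"dz":-11.5,"spin":0,"grip":60},
  {"dx":0,"dy":0,"dz":-11.5,"spin":0,"grip":40},
  {"dx":0,"dy":0,"dz":-11.5,"spin":0,"grip":20},
  {"dx":0,"dy":0,"dz":-11.5,"spin":0,"grip":5},
  {"dx":0,"dy":0,"dz":-11.5,"spin":0,"grip":3},
  {"dx":0,"dy":0,"dz":-11.5,"spin":0,"grip":3},
], squeeze=25)

```text
time_s: 22.12
tcp_pos: [0.4147, 0.1302, 0.0207]
eef_rot: [-180.0, -0.1, 26.4]
contact_force: [0.2, 0.4, -0.2]
gripper_width: 0.0244
```

servo_tool([
  {"dx":0,"dy":0,"dz":0,"spin":0,"grip":3},
  {"dx":0.2,"dy":0.1,"dz":0,"spin":0,"grip":3},
  {"dx":0.4,"dy":0.2,"dz":0,"spin":0,"grip":3},
  {"dx":0.7,"dy":0.35,"dz":0,"spin":0,"grip":3},
  {"dx":1.1,"dy":0.55,"dz":0,"spin":0,"grip":3},
  {"dx":1.5,"dy":0.74,"dz":0,"spin":0,"grip":3},
  {"dx":1.9,"dy":0.94,"dz":0,"spin":0,"grip":3},
  {"dx":2.3,"dy":1.14,"dz":0,"spin":0,"grip":3},
  {"dx":2.7,"dy":1.34,"dz":0,"spin":0,"grip":3},
  {"dx":3.1,"dy":1.54,"dz":0,"spin":0,"grip":3},
])

```text
time_s: 22.95
tcp_pos: [0.4412, 0.1415, 0.0198]
eef_rot: [179.9, 0.5, 26.4]
contact_force: [-17.4, -8.2, 28.5]
gripper_width: 0.0098
```

servo_tool([
  {"dx":0,"dy":0,"dz":0,"spin":0,"grip":3},
  {"dx":0,"dy":0,"dz":0,"spin":0,"grip":3},
  {"dx":0,"dy":0,"dz":0,"spin":0,"grip":3},
  {"dx":0,"dy":0,"dz":0,"spin":0,"grip":3},
  {"dx":0,"dy":0,"dz":0,"spin":0,"grip":3},
  {"dx":0,"dy":0,"dz":0,"spin":0,"grip":3},
  {"dx":0,"dy":0,"dz":0,"spin":0,"grip":3},
  {"dx":0,"dy":0,"dz":0,"spin":0,"grip":3},
  {"dx":0,"dy":0,"dz":0,"spin":0,"grip":3},
  {"dx":0,"dy":0,"dz":0,"spin":0,"grip":3},
])

```text
time_s: 23.78
tcp_pos: [0.4426, 0.1425, 0.0199]
eef_rot: [179.9, 0.3, 26.4]
contact_force: [-10.2, -5.8, 18.1]
gripper_width: 0.0101
```

```bash
python3 - <<'E'
from h import *
im=snap('wrist');sc=snap('scene')
cv2.imwrite('pics/o.png',np.vstack([im[:250], cv2.resize(sc[80:210,190:340],(512,444))[:340]]))
s=r.get_state();print(s['tcp_pos'],s['eef_rot'],s['gripper_width'],s['contact_force'],s['moment'])
E
```

```text
[0.44256671 0.14252456 0.01988454] [179.91184608   0.32290865  26.38100096] 0.00972237274194656 [-9.86106747 -7.4488806  18.52490922] [-2.46509486  3.78088201  0.00708051]
```

View pics/o.png

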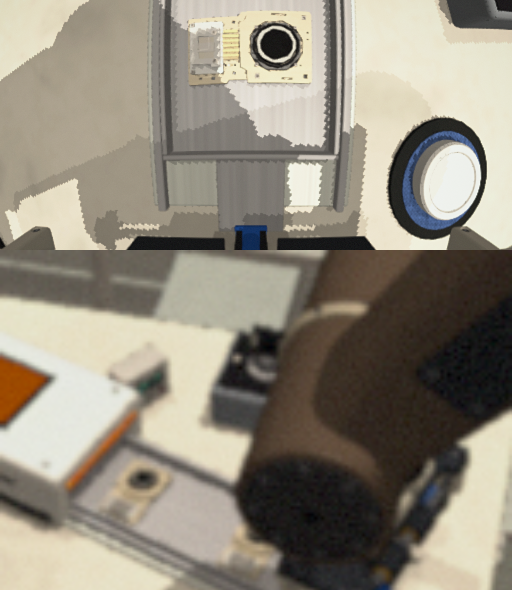

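servo_tool([
  {"dx":0,"dy":0,"dz":0.03,"spin":0,"grip":3},
  {"dx":0,"dy":0,"dz":0.06,"spin":0,"grip":3},
  {"dx":0,"dy":0,"dz":0.1,"spin":0,"grip":3},
  {"dx":0,"dy":0,"dz":0.1,"spin":0,"grip":3},
  {"dx":0,"dy":0,"dz":0.1,"spin":0,"grip":3},
  {"dx":0,"dy":0,"dz":0.1,"spin":0,"grip":3},
  {"dx":0,"dy":0,"dz":0.1,"spin":0,"grip":3},
  {"dx":0,"dy":0,"dz":0.1,"spin":0,"grip":3},
  {"dx":0,"dy":0,"dz":0.1,"spin":0,"grip":3},
  {"dx":0,"dy":0,"dz":0.1,"spin":0,"grip":3},
])

```text
time_s: 24.72
tcp_pos: [0.445, 0.145, 0.0205]
eef_rot: [180.0, 0.0, 26.4]
contact_force: [-0.5, 0.1, -3.2]
gripper_width: 0.0096
```

servo_tool([
  {"dx":0.3,"dy":0.15,"dz":0,"spin":0,"grip":3},
  {"dx":0.7,"dy":0.35,"dz":0,"spin":0,"grip":3},
  {"dx":1.1,"dy":0.55,"dz":0,"spin":0,"grip":3},
  {"dx":1.5,"dy":0.74,"dz":0,"spin":0,"grip":3},
  {"dx":1.9,"dy":0.94,"dz":0,"spin":0,"grip":3},
  {"dx":2.3,"dy":1.14,"dz":0,"spin":0,"grip":3},
  {"dx":2.7,"dy":1.34,"dz":0,"spin":0,"grip":3},
  {"dx":3.1,"dy":1.54,"dz":0,"spin":0,"grip":3},
  {"dx":3.5,"dy":1.74,"dz":0,"spin":0,"grip":3},
  {"dx":3.9,"dy":1.94,"dz":0,"spin":0,"grip":3},
])

```text
time_s: 25.55
tcp_pos: [0.4844, 0.1646, 0.0205]
eef_rot: [180.0, 0.0, 26.4]
contact_force: [-1.5, -0.2, -3.4]
gripper_width: 0.0101
```

servo_tool([
  {"dx":0.4,"dy":0.2,"dz":0,"spin":0,"grip":3},
  {"dx":0.8,"dy":0.4,"dz":0,"spin":0,"grip":3},
  {"dx":1.2,"dy":0.6,"dz":0,"spin":0,"grip":3},
  {"dx":1.6,"dy":0.8,"dz":0,"spin":0,"grip":3},
  {"dx":2,"dy":0.99,"dz":0,"spin":0,"grip":3},
  {"dx":2.4,"dy":1.19,"dz":0,"spin":0,"grip":3},
  {"dx":2.8,"dy":1.39,"dz":0,"spin":0,"grip":3},
  {"dx":3.2,"dy":1.59,"dz":0,"spin":0,"grip":3},
  {"dx":3.6,"dy":1.79,"dz":0,"spin":0,"grip":3},
  {"dx":4,"dy":1.99,"dz":0,"spin":0,"grip":3},
])

```text
time_s: 26.38
tcp_pos: [0.5243, 0.1845, 0.0205]
eef_rot: [180.0, 0.0, 26.4]
contact_force: [-0.9, 0.0, -3.7]
gripper_width: 0.0103
```

servo_tool([
  {"dx":0.4,"dy":0.2,"dz":0,"spin":0,"grip":3},
  {"dx":0.8,"dy":0.4,"dz":0,"spin":0,"grip":3},
  {"dx":1.2,"dy":0.6,"dz":0,"spin":0,"grip":3},
  {"dx":1.6,"dy":0.8,"dz":0,"spin":0,"grip":3},
  {"dx":2,"dy":0.99,"dz":0,"spin":0,"grip":3},
  {"dx":2.4,"dy":1.19,"dz":0,"spin":0,"grip":3},
  {"dx":2.8,"dy":1.39,"dz":0,"spin":0,"grip":3},
  {"dx":3.2,"dy":1.59,"dz":0,"spin":0,"grip":3},
  {"dx":3.6,"dy":1.79,"dz":0,"spin":0,"grip":3},
  {"dx":4,"dy":1.99,"dz":0,"spin":0,"grip":3},
])

```text
time_s: 27.22
tcp_pos: [0.5643, 0.2044, 0.0205]
eef_rot: [180.0, 0.0, 26.4]
contact_force: [-0.4, -1.6, -2.0]
gripper_width: 0.0097
```

servo_tool([
  {"dx":0.4,"dy":0.2,"dz":0,"spin":0,"grip":3},
  {"dx":0.8,"dy":0.4,"dz":0,"spin":0,"grip":3},
  {"dx":1.2,"dy":0.6,"dz":0,"spin":0,"grip":3},
  {"dx":1.6,"dy":0.8,"dz":0,"spin":0,"grip":3},
  {"dx":2,"dy":0.99,"dz":0,"spin":0,"grip":3},
  {"dx":2.4,"dy":1.19,"dz":0,"spin":0,"grip":3},
  {"dx":2.8,"dy":1.39,"dz":0,"spin":0,"grip":3},
  {"dx":3.2,"dy":1.59,"dz":0,"spin":0,"grip":3},
  {"dx":3.6,"dy":1.79,"dz":0,"spin":0,"grip":3},
  {"dx":4,"dy":1.99,"dz":0,"spin":0,"grip":3},
])

```text
time_s: 28.05
tcp_pos: [0.6044, 0.2243, 0.0206]
eef_rot: [-180.0, -0.0, 26.4]
contact_force: [-0.6, -1.8, -2.9]
gripper_width: 0.0098
```

servo_tool([
  {"dx":0.2,"dy":0.1,"dz":0,"spin":0,"grip":3},
  {"dx":0.4,"dy":0.2,"dz":0,"spin":0,"grip":3},
  {"dx":0.6,"dy":0.3,"dz":0,"spin":0,"grip":3},
  {"dx":0.8,"dy":0.4,"dz":0,"spin":0,"grip":3},
  {"dx":1,"dy":0.5,"dz":0,"spin":0,"grip":3},
  {"dx":1.2,"dy":0.6,"dz":0,"spin":0,"grip":3},
  {"dx":1.4,"dy":0.7,"dz":0,"spin":0,"grip":3},
  {"dx":1.6,"dy":0.8,"dz":0,"spin":0,"grip":3},
  {"dx":1.8,"dy":0.9,"dz":0,"spin":0,"grip":3},
  {"dx":2,"dy":1,"dz":0,"spin":0,"grip":3},
])

```text
time_s: 28.88
tcp_pos: [0.6241, 0.2342, 0.0205]
eef_rot: [-180.0, 0.0, 26.4]
contact_force: [-1.0, -1.0, -2.4]
gripper_width: 0.0096
```

servo_tool([
  {"dx":0.1,"dy":0.05,"dz":0,"spin":0,"grip":3},
  {"dx":0.2,"dy":0.1,"dz":0,"spin":0,"grip":3},
  {"dx":0.3,"dy":0.15,"dz":0,"spin":0,"grip":3},
  {"dx":0.4,"dy":0.2,"dz":0,"spin":0,"grip":3},
  {"dx":0.5,"dy":0.25,"dz":0,"spin":0,"grip":3},
  {"dx":0.6,"dy":0.3,"dz":0,"spin":0,"grip":3},
  {"dx":0.7,"dy":0.35,"dz":0,"spin":0,"grip":3},
  {"dx":0.8,"dy":0.4,"dz":0,"spin":0,"grip":3},
  {"dx":0.9,"dy":0.45,"dz":0,"spin":0,"grip":3},
  {"dx":1,"dy":0.5,"dz":0,"spin":0,"grip":3},
])

```text
time_s: 29.72
tcp_pos: [0.634, 0.2391, 0.0205]
eef_rot: [180.0, 0.0, 26.4]
contact_force: [-1.3, -1.2, -3.4]
gripper_width: 0.0099
```

servo_tool([
  {"dx":0.1,"dy":0.05,"dz":0,"spin":0,"grip":3},
  {"dx":0.2,"dy":0.1,"dz":0,"spin":0,"grip":3},
  {"dx":0.3,"dy":0.15,"dz":0,"spin":0,"grip":3},
  {"dx":0.4,"dy":0.2,"dz":0,"spin":0,"grip":3},
  {"dx":0.5,"dy":0.25,"dz":0,"spin":0,"grip":3},
  {"dx":0.6,"dy":0.3,"dz":0,"spin":0,"grip":3},
  {"dx":0.7,"dy":0.35,"dz":0,"spin":0,"grip":3},
  {"dx":0.8,"dy":0.4,"dz":0,"spin":0,"grip":3},
  {"dx":0.9,"dy":0.45,"dz":0,"spin":0,"grip":3},
  {"dx":1,"dy":0.5,"dz":0,"spin":0,"grip":3},
])

```text
time_s: 30.55
tcp_pos: [0.6439, 0.2441, 0.0205]
eef_rot: [180.0, 0.0, 26.4]
contact_force: [-1.3, -0.3, -2.8]
gripper_width: 0.0098
```

servo_tool([
  {"dx":0.06,"dy":0.03,"dz":0,"spin":0,"grip":3},
  {"dx":0.12,"dy":0.06,"dz":0,"spin":0,"grip":3},
  {"dx":0.18,"dy":0.09,"dz":0,"spin":0,"grip":3},
  {"dx":0.24,"dy":0.12,"dz":0,"spin":0,"grip":3},
  {"dx":0.3,"dy":0.15,"dz":0,"spin":0,"grip":3},
  {"dx":0.36,"dy":0.18,"dz":0,"spin":0,"grip":3},
  {"dx":0.42,"dy":0.21,"dz":0,"spin":0,"grip":3},
  {"dx":0.48,"dy":0.24,"dz":0,"spin":0,"grip":3},
  {"dx":0.54,"dy":0.27,"dz":0,"spin":0,"grip":3},
  {"dx":0.6,"dy":0.3,"dz":0,"spin":0,"grip":3},
])

```text
time_s: 31.38
tcp_pos: [0.6472, 0.2454, 0.02]
eef_rot: [180.0, 0.3, 26.4]
contact_force: [-11.9, -5.1, 4.8]
gripper_width: 0.0099
```

servo_tool([
  {"dx":0.03,"dy":0.015,"dz":0,"spin":0,"grip":3},
  {"dx":0.06,"dy":0.03,"dz":0,"spin":0,"grip":3},
  {"dx":0.09,"dy":0.045,"dz":0.02,"spin":0,"grip":3},
  {"dx":0.12,"dy":0.06,"dz":0.05,"spin":0,"grip":3},
  {"dx":0.15,"dy":0.075,"dz":0.05,"spin":0,"grip":3},
  {"dx":0.18,"dy":0.09,"dz":0.05,"spin":0,"grip":3},
  {"dx":0.18,"dy":0.09,"dz":0.05,"spin":0,"grip":3},
  {"dx":0.18,"dy":0.09,"dz":0.05,"spin":0,"grip":3},
  {"dx":0.18,"dy":0.09,"dz":0.05,"spin":0,"grip":3},
  {"dx":0.18,"dy":0.09,"dz":0.05,"spin":0,"grip":3},
])

```text
time_s: 32.22
tcp_pos: [0.6476, 0.2455, 0.02]
eef_rot: [180.0, 0.5, 26.3]
contact_force: [-15.6, -6.8, 3.9]
gripper_width: 0.0099
```

```bash
python3 - <<'E'
from h import *
im=snap('wrist');t=snap('top')
cv2.imwrite('pics/p.png',np.vstack([im[:250], cv2.resize(t[80:230,200:370],(512,452))[:340]]))
s=r.get_state();print(s['tcp_pos'],s['eef_rot'],s['gripper_width'],s['contact_force'],s['moment'])
E
```

```text
[0.64754116 0.24548815 0.02000175] [179.98297523   0.50602774  26.34901773] 0.00975018568301301 [-13.93016485  -5.77489705   4.93999333] [-2.17064505  5.22822516 -0.13772174]
```

View pics/p.png

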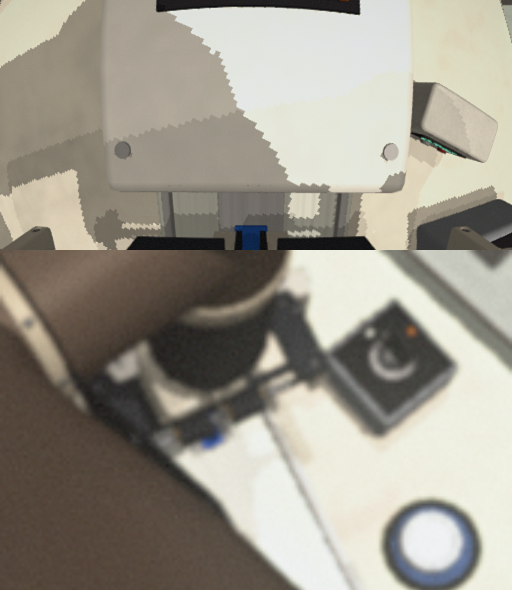

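servo_tool([
  {"dx":0,"dy":0,"dz":0,"spin":0,"grip":20},
  {"dx":0,"dy":0,"dz":0,"spin":0,"grip":40},
  {"dx":0,"dy":0,"dz":0,"spin":0,"grip":50},
  {"dx":0,"dy":0,"dz":0,"spin":0,"grip":50},
  {"dx":0,"dy":0,"dz":2,"spin":0,"grip":50},
  {"dx":0,"dy":0,"dz":5,"spin":0,"grip":50},
  {"dx":0,"dy":0,"dz":9,"spin":0,"grip":50},
  {"dx":0,"dy":0,"dz":13,"spin":0,"grip":60},
  {"dx":0,"dy":-2,"dz":17,"spin":0,"grip":60},
  {"dx":0,"dy":-5,"dz":20,"spin":0,"grip":60},
])

```text
time_s: 33.15
tcp_pos: [0.6529, 0.2025, 0.2222]
eef_rot: [180.0, -0.3, 26.6]
contact_force: [1.7, 0.4, -0.5]
gripper_width: 0.0519
```

```bash
python3 - <<'E'
from h import *
s=r.get_state();c=r.get_calibration('wrist');print(s['tcp_pos'],s['eef_rot'],s['joints'])
X=np.linalg.inv(T(s['tcp_pos'],s['eef_rot']))@c['extrinsics']
c['extrinsics']=T([.5989,.1295,.2568],[180,0,-63.6])@X
f=lambda u,v,z:at(c,(u/1.5,v/1.5),z,1)
K=[f(*p,.045) for p in((243,115),(343,84),(364,180),(270,208))];ce=np.mean(K,0);print('ctr',ce)
for i in range(4):
    d=K[(i+1)%4]-K[i];print(np.linalg.norm(d),np.degrees(np.arctan2(d[1],d[0])))
for n,p in(('w',(264,156)),('g',(267,131)),('o',(281,114))):
    d=f(*p,.047)-ce;print(n,np.degrees(np.arctan2(d[1],d[0])),np.linalg.norm(d))
a,b=f(258,155,.09),f(318,140,.09);d=a-b;print('bow',a,b,np.degrees(np.arctan2(d[1],d[0])))
E
```

```text
[0.65294049 0.20248878 0.22217133] [179.9898654   -0.2646613   26.57876544] [ 3.35479139e+01  2.13335967e+01  1.26127145e+00  4.49749128e-02
 -6.96662042e+01  8.30152961e+01]
ctr [0.69138211 0.07354669 0.045     ]
0.08713437971743433 -138.91865740768463
0.08226432899898928 128.2834814822278
0.08271208243417903 41.86920631975982
0.08330462111511087 -48.633506380825814
w 38.12540469735771 0.03427123308050307
g 1.7976261224860786 0.033619342088268944
o -29.861140799937985 0.03331156497584683
bow [0.71293642 0.09141392 0.09      ] [0.67685553 0.06322673 0.09      ] 37.997742204907524
```

servo_tool([
  {"dx":0.5,"dy":-1.5,"dz":0,"spin":0.05,"grip":60},
  {"dx":1,"dy":-3,"dz":0,"spin":0.1,"grip":60},
  {"dx":2,"dy":-6,"dz":0,"spin":0.15,"grip":60},
  {"dx":3,"dy":-9,"dz":-1,"spin":0.2,"grip":60},
  {"dx":4.1,"dy":-12.3,"dz":-2,"spin":0.2,"grip":60},
  {"dx":4.1,"dy":-12.3,"dz":-3,"spin":0.2,"grip":60},
  {"dx":4.1,"dy":-12.3,"dz":-4,"spin":0.2,"grip":60},
  {"dx":4.1,"dy":-12.3,"dz":-4,"spin":0.2,"grip":60},
  {"dx":4.1,"dy":-12.3,"dz":-4,"spin":0.2,"grip":60},
  {"dx":4.1,"dy":-12.3,"dz":-4,"spin":0.2,"grip":60},
])

```text
time_s: 33.98
tcp_pos: [0.6931, 0.0787, 0.1791]
eef_rot: [180.0, -0.0, 37.9]
contact_force: [0.6, 1.4, 0.6]
gripper_width: 0.0525
```

```bash
python3 - <<'E'
from h import *
im=snap('wrist');cv2.imwrite('pics/q.png',cv2.resize(im[60:300,110:400],(797,660))[:600]);cv2.imwrite('pics/q.png',cv2.resize(im[60:285,110:400],(773,600)))
cuts('wrist',(('key_bow',.092),('key_box',.045)),2)
s=r.get_state();print(s['tcp_pos'],s['eef_rot'])
c=r.get_calibration('wrist');print(proj(c,[.694,.079,.092],1))
E
```

```text
key_bow 0.71 594 [246. 170. 264. 213.] ctr mm (701, 78) [40. 17.] 50.6
key_box 0.95 7238 [212. 133. 298. 222.] ctr mm (700, 79) [92. 89.] 40.5
key_box 0.56 600 [250. 170. 262. 215.] ctr mm (690, 70) [48. 19.] 37.9
[0.69306434 0.07856546 0.1793385 ] [ 1.79969228e+02 -7.79769173e-02  3.79411387e+01]
[249.45623822 198.10962841]
```

View pics/q.png

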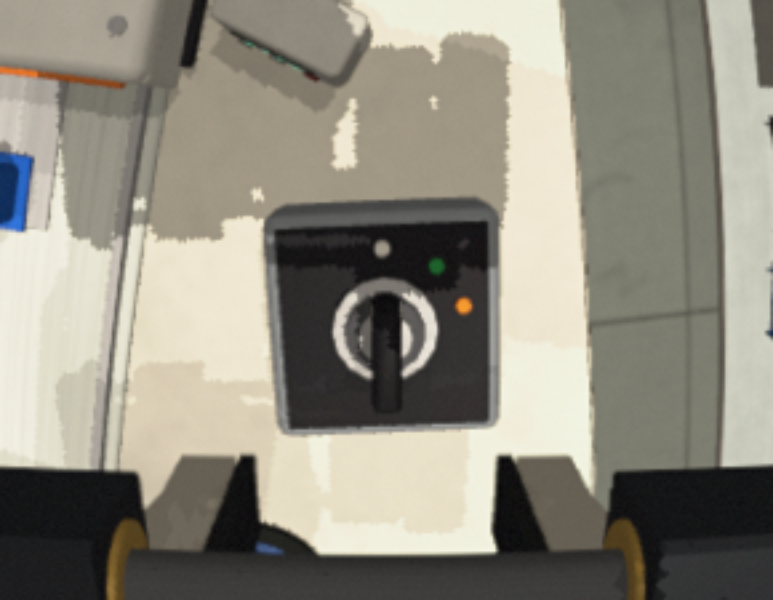

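```bash
python3 - <<'E'
from h import *
c=r.get_calibration('wrist');f=lambda u,v,z:at(c,(u/2.6655+110,v/2.6655+60),z,1)
e=f(388,412,.092);fr=f(385,295,.06);ft=f(385,295,.092)
for n,p in (('rear',e),('frontlow',fr),('ft',ft),('ring',f(385,330,.05)),('orange',f(463,306,.045)),('white',f(382,248,.045)),('green',f(436,266,.045))):print(n,p.round(4))
K=[f(*p,.045) for p in((275,230),(490,222),(491,425),(287,430))];print(np.mean(K,0),[np.degrees(np.arctan2(*(K[(i+1)%4]-K[i])[1::-1])).round(1) for i in range(4)],[np.linalg.norm(K[(i+1)%4]-K[i]).round(4) for i in range(4)])
d=fr-e;print('dir',np.degrees(np.arctan2(d[1],d[0])),np.linalg.norm(d[:2]), 'mid',(fr+e)/2)
for z in(.05,.09):print(z,proj(c,[.694,.079,z],1))
E
```

```text
rear [0.6852 0.0654 0.092 ]
frontlow [0.7105 0.0859 0.06  ]
ft [0.7158 0.0906 0.092 ]
ring [0.6982 0.0761 0.05  ]
orange [0.7229 0.0577 0.045 ]
white [0.7214 0.0957 0.045 ]
green [0.7286 0.0755 0.045 ]
[0.69742629 0.07490886 0.045     ] [np.float64(-49.8), np.float64(-139.5), np.float64(129.4), np.float64(39.4)] [np.float64(0.0802), np.float64(0.0812), np.float64(0.0817), np.float64(0.0801)]
dir 39.162263709873656 0.03253210836052508 mid [0.69786008 0.07562628 0.076     ]
0.05 [249.57538272 185.28267594]
0.09 [249.46271272 197.40889132]
```

servo_tool([
  {"dx":0.5,"dy":-0.3,"dz":-2,"spin":0.02,"grip":50},
  {"dx":0.5,"dy":-0.3,"dz":-4,"spin":0.02,"grip":50},
  {"dx":0.5,"dy":-0.3,"dz":-6,"spin":0.02,"grip":50},
  {"dx":0.5,"dy":-0.3,"dz":-8,"spin":0.02,"grip":50},
  {"dx":0.5,"dy":-0.3,"dz":-10,"spin":0.02,"grip":50},
  {"dx":0.5,"dy":-0.3,"dz":-11.5,"spin":0.02,"grip":50},
  {"dx":0.5,"dy":-0.3,"dz":-11.5,"spin":0.02,"grip":35},
  {"dx":0.5,"dy":-0.3,"dz":-11.5,"spin":0.02,"grip":22},
  {"dx":0.5,"dy":-0.3,"dz":-11.5,"spin":0.02,"grip":22},
  {"dx":0.5,"dy":-0.3,"dz":-11.5,"spin":0.02,"grip":22},
], squeeze=15)

```text
time_s: 34.97
tcp_pos: [0.6988, 0.075, 0.0652]
eef_rot: [179.9, -0.1, 39.0]
contact_force: [-0.7, -0.3, -0.1]
gripper_width: 0.0234
```

servo_tool([
  {"dx":0,"dy":0,"dz":0,"spin":0,"grip":18},
  {"dx":0,"dy":0,"dz":0,"spin":0,"grip":14},
  {"dx":0,"dy":0,"dz":0,"spin":0,"grip":11},
  {"dx":0,"dy":0,"dz":0,"spin":0,"grip":8},
  {"dx":0,"dy":0,"dz":0,"spin":0,"grip":5},
  {"dx":0,"dy":0,"dz":0,"spin":0,"grip":5},
  {"dx":0,"dy":0,"dz":0,"spin":0,"grip":5},
  {"dx":0,"dy":0,"dz":0,"spin":0,"grip":5},
  {"dx":0,"dy":0,"dz":0,"spin":0,"grip":5},
  {"dx":0,"dy":0,"dz":0,"spin":0,"grip":5},
])

```text
time_s: 35.8
tcp_pos: [0.697, 0.0764, 0.0645]
eef_rot: [-179.9, -0.1, 39.0]
contact_force: [-6.6, 7.9, 7.1]
gripper_width: 0.0096
```

servo_tool([
  {"dx":-0.06,"dy":0.07,"dz":0.03,"spin":0,"grip":5},
  {"dx":-0.12,"dy":0.14,"dz":0.06,"spin":0,"grip":5},
  {"dx":-0.12,"dy":0.14,"dz":0.06,"spin":0,"grip":5},
  {"dx":-0.12,"dy":0.14,"dz":0.06,"spin":0,"grip":5},
  {"dx":-0.12,"dy":0.14,"dz":0.06,"spin":0,"grip":5},
  {"dx":-0.12,"dy":0.14,"dz":0.06,"spin":0,"grip":5},
  {"dx":-0.12,"dy":0.14,"dz":0.06,"spin":0,"grip":5},
  {"dx":-0.12,"dy":0.14,"dz":0.06,"spin":0,"grip":5},
  {"dx":-0.12,"dy":0.14,"dz":0.06,"spin":0,"grip":5},
  {"dx":-0.12,"dy":0.14,"dz":0.06,"spin":0,"grip":5},
])

```text
time_s: 36.63
tcp_pos: [0.6968, 0.0765, 0.0646]
eef_rot: [-180.0, -0.1, 39.0]
contact_force: [-3.2, 5.8, 4.4]
gripper_width: 0.0098
```

servo_tool([
  {"dx":-0.06,"dy":0.09,"dz":0.03,"spin":0,"grip":5},
  {"dx":-0.06,"dy":0.09,"dz":0.03,"spin":0,"grip":5},
  {"dx":-0.06,"dy":0.09,"dz":0.03,"spin":-0.08,"grip":5},
  {"dx":-0.06,"dy":0.09,"dz":0.03,"spin":-0.16,"grip":5},
  {"dx":-0.06,"dy":0.09,"dz":0.03,"spin":-0.24,"grip":5},
  {"dx":-0.06,"dy":0.09,"dz":0.03,"spin":-0.32,"grip":5},
  {"dx":-0.06,"dy":0.09,"dz":0.03,"spin":-0.4,"grip":5},
  {"dx":-0.06,"dy":0.09,"dz":0.03,"spin":-0.48,"grip":5},
  {"dx":-0.06,"dy":0.09,"dz":0.03,"spin":-0.54,"grip":5},
  {"dx":-0.06,"dy":0.09,"dz":0.03,"spin":-0.6,"grip":5},
], squeeze=20)

```text
time_s: 37.47
tcp_pos: [0.6965, 0.0772, 0.0646]
eef_rot: [-180.0, -0.1, 4.5]
contact_force: [-1.5, 3.8, 2.0]
gripper_width: 0.0094
```

```bash
python3 - <<'E'
from h import *
s=r.get_state();print(s['tcp_pos'],s['eef_rot'],s['gripper_width'],s['contact_force'],s['moment'])
E
```

```text
[0.69645461 0.07718475 0.06461126] [-1.79973005e+02 -5.99334679e-02  4.46269133e+00] 0.009442710140443242 [-1.52257501  3.78074767  2.01426895] [ 1.46257047  0.19128505 -0.0310657 ]
```

servo_tool([
  {"dx":0,"dy":0.04,"dz":0,"spin":-0.08,"grip":5},
  {"dx":0,"dy":0.04,"dz":0,"spin":-0.16,"grip":5},
  {"dx":0,"dy":0.04,"dz":0,"spin":-0.24,"grip":5},
  {"dx":0,"dy":0.04,"dz":0,"spin":-0.32,"grip":5},
  {"dx":0,"dy":0.04,"dz":0,"spin":-0.4,"grip":5},
  {"dx":0,"dy":0.04,"dz":0,"spin":-0.48,"grip":5},
  {"dx":0,"dy":0.04,"dz":0,"spin":-0.54,"grip":5},
  {"dx":0,"dy":0.04,"dz":0,"spin":-0.6,"grip":5},
  {"dx":0,"dy":0.04,"dz":0,"spin":-0.63,"grip":5},
  {"dx":0,"dy":0.04,"dz":0,"spin":-0.63,"grip":5},
])

```text
time_s: 38.3
tcp_pos: [0.6966, 0.0778, 0.0646]
eef_rot: [-179.9, -0.0, -31.5]
contact_force: [0.0, 4.6, 2.7]
gripper_width: 0.01
```

```bash
python3 - <<'E'
from h import *
s=r.get_state();print(s['tcp_pos'],s['eef_rot'],s['gripper_width'],s['contact_force'],s['moment'])
im=snap('wrist');cv2.imwrite('pics/q2.png',im)
E
```

```text
[0.69660309 0.07779831 0.06461472] [-1.79922605e+02 -4.11941179e-02 -3.15250917e+01] 0.010048529587209233 [0.01217062 4.61724697 2.72180181] [1.82309325 0.03360511 0.07469804]
```

servo_tool([
  {"dx":0,"dy":0,"dz":0,"spin":-0.03,"grip":5},
  {"dx":0,"dy":0,"dz":0,"spin":-0.05,"grip":5},
  {"dx":0,"dy":0,"dz":0,"spin":-0.05,"grip":5},
  {"dx":0,"dy":0,"dz":0,"spin":-0.05,"grip":5},
  {"dx":0,"dy":0,"dz":0,"spin":-0.05,"grip":5},
  {"dx":0,"dy":0,"dz":0,"spin":-0.05,"grip":5},
  {"dx":0,"dy":0,"dz":0,"spin":-0.05,"grip":5},
  {"dx":0,"dy":0,"dz":0,"spin":-0.05,"grip":5},
  {"dx":0,"dy":0,"dz":0,"spin":-0.05,"grip":5},
  {"dx":0,"dy":0,"dz":0,"spin":-0.05,"grip":5},
])

```text
time_s: 39.18
tcp_pos: [0.6966, 0.0779, 0.0646]
eef_rot: [-179.9, -0.0, -34.2]
contact_force: [-0.4, 5.6, 2.2]
gripper_width: 0.0101
```

```bash
python3 - <<'E'
from h import *
s=r.get_state();print(s['tcp_pos'],s['eef_rot'],s['gripper_width'],s['contact_force'],s['moment'])
E
```

```text
[0.69661146 0.07785618 0.06459891] [-1.79920244e+02 -4.03370903e-02 -3.42231852e+01] 0.01005488022199861 [-0.36086928  5.62486212  2.1890407 ] [ 2.0034484  -0.04867215  0.11091614]
```

servo_tool([
  {"dx":0,"dy":0.05,"dz":0,"spin":0,"grip":5},
  {"dx":0,"dy":0.08,"dz":0,"spin":0,"grip":5},
  {"dx":0,"dy":0.08,"dz":0,"spin":0,"grip":5},
  {"dx":0,"dy":0.08,"dz":0,"spin":0,"grip":5},
  {"dx":0,"dy":0.08,"dz":0,"spin":0,"grip":70},
  {"dx":0,"dy":0.08,"dz":0,"spin":0,"grip":70},
  {"dx":0,"dy":0.08,"dz":0,"spin":0,"grip":70},
  {"dx":0,"dy":0.08,"dz":0,"spin":0,"grip":70},
  {"dx":0,"dy":0.08,"dz":0,"spin":0,"grip":70},
  {"dx":0,"dy":0.08,"dz":0,"spin":0,"grip":70},
])

```text
time_s: 40.02
tcp_pos: [0.6956, 0.0775, 0.0639]
eef_rot: [179.9, 0.0, -34.4]
contact_force: [-0.4, -0.5, 0.5]
gripper_width: 0.0444
```

servo_tool([
  {"dx":0,"dy":0,"dz":0,"spin":0,"grip":70},
  {"dx":0,"dy":0,"dz":1,"spin":0,"grip":70},
  {"dx":0,"dy":0,"dz":3,"spin":0,"grip":70},
  {"dx":0,"dy":0,"dz":5,"spin":0,"grip":70},
  {"dx":0,"dy":0,"dz":8,"spin":0,"grip":70},
  {"dx":0,"dy":0,"dz":11,"spin":0,"grip":70},
  {"dx":-2,"dy":0,"dz":13,"spin":0,"grip":70},
  {"dx":-5,"dy":0,"dz":14,"spin":0,"grip":70},
  {"dx":-8,"dy":0,"dz":14,"spin":0,"grip":70},
  {"dx":-10,"dy":0,"dz":14,"spin":0,"grip":70},
])

```text
time_s: 40.85
tcp_pos: [0.5942, 0.0779, 0.2063]
eef_rot: [-179.9, -0.1, -34.3]
contact_force: [-0.3, -0.4, 0.4]
gripper_width: 0.0616
```

```bash
python3 - <<'E'
from h import *
im=snap('wrist');cv2.imwrite('pics/r.png',cv2.resize(im,(768,576)))
cuts('wrist',(('key_bow',.092),('key_box',.045),('puck',.019),('puck_pad',.005),('sled_fin',.05),('timer',.045)),1)
s=r.get_state();print(s['time_s'],s['tcp_pos'],s['eef_rot'],s['contact_force'])
h=cv2.cvtColor(im,cv2.COLOR_BGR2HSV);m=cv2.inRange(h,(100,120,60),(125,255,255))
n,l,st,ce=cv2.connectedComponentsWithStats(m);c=r.get_calibration('wrist')
for i in range(1,n):
    if st[i,4]>60: print(st[i],ce[i].round(),at(c,ce[i],.045,1).round(4))
E
```

```text
key_bow 0.92 563 [176.  88. 205. 119.] ctr mm (693, 72) [17. 36.] 90.0
key_box 0.62 6412 [153.  59. 246. 151.] ctr mm (694, 75) [89. 89.] 40.4
puck 0.77 1478 [280. 172. 326. 215.] ctr mm (537, 40) [56. 52.] 2.4
puck_pad 0.83 2135 [270. 156. 338. 225.] ctr mm (534, 35) [89. 88.] 27.8
sled_fin 0.9 1706 [ 84. 158. 148. 232.] ctr mm (658, 226) [73. 88.] 26.3
timer 0.72 1579 [ 74.  83. 128. 131.] ctr mm (759, 168) [42. 68.] 7.9
41.2 [0.59665717 0.07805382 0.20438396] [ 1.79998911e+02 -1.25853303e-02 -3.43348791e+01] [0.17409394 0.38303011 0.44098332]
[276 164  55  53 570] [307. 184.] [0.5567 0.0275 0.045 ]
[113 203  32  28 506] [128. 217.] [0.6427 0.226  0.045 ]
```

View pics/r.png

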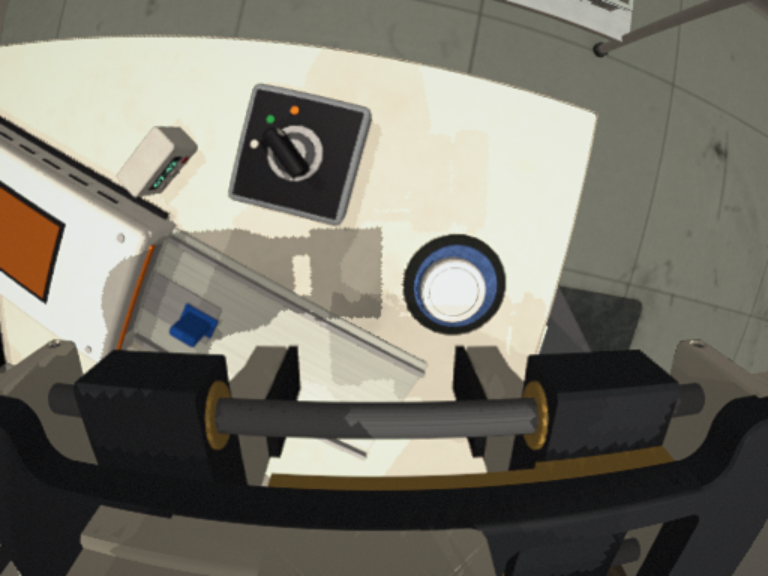

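```bash
python3 - <<'E'
from h import *
c=r.get_calibration('wrist');print(np.array(c['extrinsics'])[:3,3])
u=np.array([.8957,.4446]);v=np.array([-u[1],u[0]]);f=np.array([.6475,.2455])
P=np.array([proj(c,[*(f+a*u+b*v),z],1) for a in(-.013,.013) for b in(-.005,.005) for z in(.009,.05)])
print(P.min(0),P.max(0))
im=cv2.imread('pics/r.png')
for name,p,z in(('puck',(454,290),.019),('pad',(454,284),.005)):print(name,at(c,np.array(p)/1.5,z,1))
E
```

```text
[0.66356719 0.03196262 0.36254672]
[104.32443001 204.36953996] [135.76121908 231.7250062 ]
puck [0.54116256 0.03820323 0.019     ]
pad [0.54069466 0.03569664 0.005     ]
```

```bash
python3 - <<'E'
from h import *
s=r.get_state();c=r.get_calibration('wrist')
X=np.linalg.inv(T(s['tcp_pos'],s['eef_rot']))@c['extrinsics']
u=np.array([.8957,.4446]);v=np.array([-u[1],u[0]])
def box(c,f):
    P=np.array([proj(c,[*(f+a*u+b*v),z],1) for a in(-.013,.013) for b in(-.005,.005) for z in(.009,.05)]);return P.min(0).round(),P.max(0).round()
cn=dict(c);cn['extrinsics']=T([.41412,.12974,.1349],[180,0,26.4])@X
for o in(-.01,-.005,0,.005):print('n obs 242,178..262,219',o,box(cn,np.array([.4147,.1302])+o*u))
for o in(-.015,-.01,-.005,0):print('r obs 113,203..145,231',o,box(c,np.array([.6475,.2455])+o*u))
# mask fin colour directly, wide threshold
for f,cc in(('n',cn),('r',c)):
    im=cv2.imread('pics/%s.png'%f)
    if f=='r': im=cv2.resize(im,(512,384))
    h=cv2.cvtColor(im,cv2.COLOR_BGR2HSV);m=cv2.inRange(h,(100,120,30),(125,255,255))
    n,l,st,ce=cv2.connectedComponentsWithStats(m)
    print(f,[st[i].tolist() for i in range(1,n) if st[i,4]>200])
E
```

```text
n obs 242,178..262,219 -0.01 (array([244., 185.]), array([256., 225.]))
n obs 242,178..262,219 -0.005 (array([244., 180.]), array([256., 220.]))
n obs 242,178..262,219 0 (array([244., 175.]), array([256., 215.]))
n obs 242,178..262,219 0.005 (array([244., 170.]), array([256., 209.]))
r obs 113,203..145,231 -0.015 (array([114., 210.]), array([145., 238.]))
r obs 113,203..145,231 -0.01 (array([111., 208.]), array([142., 236.]))
r obs 113,203..145,231 -0.005 (array([108., 206.]), array([139., 234.]))
r obs 113,203..145,231 0 (array([104., 204.]), array([136., 232.]))
n [[490, 59, 22, 44, 753], [353, 90, 60, 69, 779], [242, 178, 20, 41, 721]]
r [[276, 164, 55, 51, 498], [113, 203, 32, 28, 503]]
```

servo_tool([
  {"dx":-2,"dy":-4,"dz":1,"spin":0,"grip":70},
  {"dx":-4,"dy":-8,"dz":2,"spin":0,"grip":70},
  {"dx":-5,"dy":-12,"dz":3,"spin":0,"grip":70},
  {"dx":-6,"dy":-16,"dz":3,"spin":0,"grip":70},
  {"dx":-8,"dy":-20,"dz":3,"spin":0,"grip":70},
  {"dx":-9,"dy":-24,"dz":3,"spin":0,"grip":70},
  {"dx":-10,"dy":-28,"dz":3,"spin":0,"grip":70},
  {"dx":-11,"dy":-32,"dz":3,"spin":0,"grip":70},
  {"dx":-12,"dy":-36,"dz":3,"spin":0,"grip":70},
  {"dx":-13,"dy":-40,"dz":3,"spin":0,"grip":70},
])

```text
time_s: 42.03
tcp_pos: [0.4677, -0.3157, 0.2342]
eef_rot: [180.0, 0.0, -34.3]
contact_force: [2.3, 0.7, 0.7]
gripper_width: 0.0608
```

```bash
python3 - <<'E'
from h import *
t=snap('top','s.png');c=r.get_calibration('top')
b=cv2.resize(cv2.imread('pics/b.png'),(512,384))
for n,im in(('start',b),('now',t)):
    h=cv2.cvtColor(im,cv2.COLOR_BGR2HSV);m=cv2.inRange(h,(105,110,50),(125,255,255))
    k,l,st,ce=cv2.connectedComponentsWithStats(m)
    for i in range(1,k):
        if st[i,4]>15: print(n,st[i],at(c,ce[i],.04).round(4))
cuts('top',(('puck',.019),('puck_pad',.005),('module_1',.016),('timer',.045),('parts_box',.025),('key_bow',.09)),2)
E
```

```text
start [ 405   87   50   41 1042] [ 0.7254 -0.1939  0.04  ]
start [309 218   7   9  29] [0.4118 0.1278 0.04  ]
now [ 405   87   50   44 1053] [ 0.7248 -0.1938  0.04  ]
now [267 133   5   8  24] [0.6403 0.2419 0.04  ]
puck 0.75 311 [333. 168. 352. 186.] ctr mm (536, 43) [49. 55.] 45.3
puck_pad 0.63 532 [328. 161. 362. 194.] ctr mm (535, 38) [87. 87.] 89.0
module_1 0.78 401 [207. 297. 236. 321.] ctr mm (186, 356) [40. 65.] 38.3
module_1 0.66 8985 [197.  17. 318. 215.] ctr mm (723, 279) [588. 150.] 26.1
timer 0.85 348 [281.  83. 301. 108.] ctr mm (757, 181) [49. 62.] 9.2
parts_box 0.82 466 [157. 139. 185. 165.] ctr mm (604, 508) [56. 68.] 64.2
key_bow 0.68 85 [327. 106. 330. 118.] ctr mm (691, 85) [18. 39.] 88.8
```

```bash
python3 -c "
from plant import r
print(r.get_state()['time_s'],r.close_job())"
```

```text
the job is handed in; nothing more can be done
42.3833 None
```

I moved the puck to its pad, laid the two modules I found flat in the pan, pushed the sled onto the stop, turned the key to start and let it spring back. I handed the job in at 42 s. I could not read the seat switch or the key joints directly, so those two results rest on force and camera evidence.

- **Puck:** about 5 mm from the pad's centre in the last top picture.
- **Modules:** only two were visible anywhere on the bench, and the pink look-alike was left alone. Both lay flat in the pan, component side up, about 60 mm ahead of and behind its middle. That was the last view before the sled went in, so they are not re-checked inside the tunnel.
- **Sled:** the stop was firm. A 2 mm further push moved it only 0.4 mm, against about 17 N, with the pan's rear wall an estimated 14 mm inside the mouth.
    - At the start of the push the gripper was pressing down on the sled. I raised it 1 mm and the force went away.
    - The tool travelled 260 mm along the slide, but the top camera shows the fin moved about 255 mm, at roughly 3 mm per pixel. The fin also sat several pixels off its expected place in the last wrist picture. I put this down to slip in the grip and image error, and did not push the sled again.
- **Key:** I turned it about 1.28 rad, where the moment rose to 0.11 N m, which suggests its hard end. I held it there for over a second. After release the bow pointed at the green run mark, about 0.70 rad from off.
- **Timer and parts box:** both were where they started, to within a few millimetres.

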